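Pack the pantry tray and push it home into the counter corner

TASK

Pack every canister that stands on the counter into the blue tray, all of them upright and flat on the tray's floor at once. Only when they are all in, push the loaded tray into the corner of the dark wooden upstand until it sits square and flush against both strips. Leave the jar, funnel, trivet and spoon where they are.

Things in the scene. Friction and masses are not known exactly. Their poses are not given: they have to be found in the camera images.
- corner: Fixed L-shaped dark wood upstand: two strips 16 mm thick, 30 mm high, at a right angle. Origin: inside corner at counter height; x away from the robot, y to its left. Back strip's inner face: plane x = 0 (y from 0 to -250 mm); side strip's inner face: plane y = 0 (x from 0 to -200 mm). The tray goes in the quadrant x < 0, y < 0 with its x along this x.
- tray: Loose blue open wooden tray, 0.35 kg: outside 154 mm (its x) by 196 mm (its y), 40 mm high; walls 8 mm, floor 6 mm; inside 138 mm (x) by 180 mm (y). Origin: centre of its underside, z up. It slides on the counter; loaded, it takes about 5 to 10 N to push.
- tray_fl (a point): Bottom outer corner of the tray at its own x = +77, y = +98 mm: the corner that goes into the inside corner of the upstand
- tray_fr (a point): Bottom outer corner of the tray at its own x = +77, y = -98 mm
- tray_nl (a point): Bottom outer corner of the tray at its own x = -77, y = +98 mm
- rice: Loose square canister, white with a brown lid: 84 mm (its x) by 84 mm (its y), 56 mm high to the top of its fixed lid; 220 g, up to 20 % more or less. Fixed upright grip tab on the lid's centre: 14 mm thick along x, 26 mm wide along y, 28 mm high (top 84 mm above the underside). Origin: centre of the underside, z up. May be absent (None).
- lentils: Loose oblong canister, red with a white lid: 84 mm (its x) by 42 mm (its y), 56 mm high to the top of its fixed lid; 120 g, up to 20 % more or less. Fixed upright grip tab on the lid's centre: 14 mm thick along x, 26 mm wide along y, 28 mm high (top 84 mm above the underside). Origin: centre of the underside, z up. May be absent (None).
- tea: Loose oblong canister, green with a white lid: 84 mm (its x) by 42 mm (its y), 56 mm high to the top of its fixed lid; 120 g, up to 20 % more or less. Fixed upright grip tab on the lid's centre: 14 mm thick along x, 26 mm wide along y, 28 mm high (top 84 mm above the underside). Origin: centre of the underside, z up. May be absent (None).
- coffee: Loose oblong canister, dark steel with a white lid: 84 mm (its x) by 42 mm (its y), 56 mm high to the top of its fixed lid; 120 g, up to 20 % more or less. Fixed upright grip tab on the lid's centre: 14 mm thick along x, 26 mm wide along y, 28 mm high (top 84 mm above the underside). Origin: centre of the underside, z up. May be absent (None).
- sumac: Loose small tall canister, orange with a black lid: 42 mm (its x) by 42 mm (its y), 84 mm high to the top of its fixed lid; 70 g, up to 20 % more or less. Fixed upright grip tab on the lid's centre: 14 mm thick along x, 26 mm wide along y, 28 mm high (top 112 mm above the underside). Origin: centre of the underside, z up. May be absent (None).
- zaatar: Loose small tall canister, yellow with a black lid: 42 mm (its x) by 42 mm (its y), 84 mm high to the top of its fixed lid; 70 g, up to 20 % more or less. Fixed upright grip tab on the lid's centre: 14 mm thick along x, 26 mm wide along y, 28 mm high (top 112 mm above the underside). Origin: centre of the underside, z up. May be absent (None).
- jar: Bystander: glass jar with a hinged latch, 84 mm across, 118 mm high, origin centre of underside
- funnel: Bystander: grey plastic funnel standing on its mouth, 90 mm across, 85 mm high, origin centre of underside
- trivet: Bystander: cork trivet, 120 mm across, 10 mm thick, origin centre of underside
- spoon: Bystander: stainless spoon, 160 mm long, lying flat
Not all that is in view belongs to the job. Leave any turquoise look-alike of the coffee alone.

How it is judged (in metres and radians):
On the way, in this order (a step that is already met when the one before it is completed fails the run):
1. every canister present stands upright on the floor of the tray, all at once (z of rice in the frame of tray between 0.003 and 0.01 m and angle between each of rice, lentils, tea, coffee, sumac, zaatar's own z axis and vertical below 0.08 rad and x of rice in the frame of tray between -0.069 and 0.069 m and y of rice in the frame of tray between -0.09 and 0.09 m and z of lentils in the frame of tray between 0.003 and 0.01 m and x of lentils in the frame of tray between -0.069 and 0.069 m and y of lentils in the frame of tray between -0.09 and 0.09 m and z of tea in the frame of tray between 0.003 and 0.01 m and x of tea in the frame of tray between -0.069 and 0.069 m and y of tea in the frame of tray between -0.09 and 0.09 m and z of coffee in the frame of tray between 0.003 and 0.01 m and x of coffee in the frame of tray between -0.069 and 0.069 m and y of coffee in the frame of tray between -0.09 and 0.09 m and z of sumac in the frame of tray between 0.003 and 0.01 m and x of sumac in the frame of tray between -0.069 and 0.069 m and y of sumac in the frame of tray between -0.09 and 0.09 m and z of zaatar in the frame of tray between 0.003 and 0.01 m and x of zaatar in the frame of tray between -0.069 and 0.069 m and y of zaatar in the frame of tray between -0.09 and 0.09 m), for 0.2 s.
2. the loaded tray is square and flush against both strips of the upstand (all of step 1 and x of each of tray_fl, tray_fr in the frame of corner above -0.003 m and y of each of tray_fl, tray_nl in the frame of corner above -0.003 m and height (world z) of tray below 0.004 m and angle between tray's own z axis and vertical below 0.03 rad), for 0.2 s.
At the end, for the whole second after the job is handed in: Every canister present stands upright (within 0.08 rad) on the tray's floor (underside within 4 mm of it), inside the walls; the tray lies flat with its far and left outer faces within 3 mm of the upstand's strips at both ends; all at rest (all of step 2 and linear speed of each of rice, lentils, tea, coffee, sumac, zaatar, tray below 0.02 m/s); the robot touches nothing.
It fails at once if the jar is moved more than 3 cm (distance of jar from where it was at the start of the episode above 0.03 m).
It fails at once if the funnel is moved more than 3 cm (distance of funnel from where it was at the start of the episode above 0.03 m).
It fails at once if the trivet is moved more than 3 cm (distance of trivet from where it was at the start of the episode above 0.03 m).
It fails at once if the spoon is moved more than 3 cm (distance of spoon from where it was at the start of the episode above 0.03 m).
It fails at once if the tray is tipped (angle between tray's own z axis and vertical above 0.25 rad).
Of rice, lentils, tea, coffee, sumac, zaatar only 4 to 6 are there at a start; the rules pass over those that are not, and their reading is None.
At some moment in a run one of rice, lentils, tea, coffee may be knocked a few centimetres aside while the robot is not near it.
It also fails if it takes over 210 s, if anything falls off the work surface, if the arm or the gripper's body presses on something with over 40 N, if the wrist force passes 120 N, or if a joint passes its speed limit or range.

ROBOT

A 7-joint arm with a two-finger parallel gripper is mounted at the origin on the work surface. World frame = base frame: x ahead of the robot, y to its left, z up, the work surface at z = 0. Lengths are in m, angles in degrees, forces in N, time in s.
With the tool pointing down it reaches from about 0.425 to 0.875 m from the base axis. Payload 4.7 kg.
Tool frame: the origin (TCP) lies at the very end of the fingers, on their centre line; the grasp point (between the pads) lies 19 mm behind it (env.grasp_offset is the distance from the TCP to the grasp point, in m); z points along the fingers, y is the line along which they close (so a half turn about z gives the same grasp; the last joint's range is limited). The gripper opens to 87 mm and grips with 3 to 60 N. Pads are 19 mm wide; open, the fingers measure 117 mm over their backs; the gripper's body (75 mm by 190 mm) begins 51 mm behind the grasp point.
Start: joints at [77.642, 18.392, -4.016, 83.108, 1.295, 78.541, -3.26], TCP at [0.148, -0.633, 0.223] pointing down, gripper open.
Joint ranges: [-163.93, 163.93], [-17.29, 119.83], [-79.2, 71.16], [3.27, 140.29], [-89.18, 269.18], [5.43, 117.66], [-154.24, 154.24]. Speed limits (degrees/s): [147.25, 147.25, 180, 180, 180, 180, 180].

INTERFACE

Orientations are given as [roll, pitch, yaw] about the fixed x, y, z axes, in that order (R = Rz(yaw) Ry(pitch) Rx(roll)).
In Python, from cell import env gives the robot as it stands. The module is installed in compiled form; this text tells all that it offers.
- The arm moves only by the tool drive_tool, never from a script. Its argument "moves" is one flat list of numbers, 5 for each row, row after row: the shift along the tool's x, y, z in units of 40 mm (1.0 is 40 mm), then the turn about the tool's z in units of 10 degrees (1.0 is 10 degrees), then the finger opening in mm, from 0 to 87. A call has 1 to 5 rows; each row is the pose to reach, as a shift and turn from the pose commanded when the call began, along the tool's axes at that moment; what a row does not reach only later rows make up. A row lasts 1/8 s, in which the tool goes at most 62.5 mm and 10.7 degrees, less where a joint would pass 70% of its speed; a pose out of reach is approached as far as the arm can. A call with a gripper value outside its range is refused whole. The fingers move at their own pace and stop on an object; "squeeze" is the grip in N (left out, the last holds). Time passes only in rows, so rows that repeat a pose let the fingers close. It gives the time, the measured TCP pose, the force, the opening and the grip force at its end, in the units of the state.
- env.get_obs(): the state, without advancing time (a new reading comes with each control period).
- env.read_camera(name): name is "side" or "top" or "wrist"; returns (picture, depth): 384x512x3 uint8, red, green, blue; 384x512 float32, m along the optical axis (not along the pixel's ray), 0 where there is no reading.
- env.camera_model(name): a dict with "K" (3x3 intrinsics, pixels), "rvec" (rotation vector, rad) and "tvec" (3), from world to camera coordinates, as OpenCV has them; the wrist camera has in their place "tool_from_camera" (4x4, takes a point from camera to tool coordinates, whose origin is the TCP and whose axes are the flange's). Camera axes: x right, y down, z forward; pixel columns grow to the right and rows downward; lengths in m; the calibration is good to about 2 mm. A picture is of the moment at which its call begins: read the wrist's pose just before it. camera_model takes no time and is no camera call.
- env.sign_off(): hands the job in; it is judged then, once.
The state is a dict: "time_s": time; "qpos": joint angles; "joint_velocities": joint speeds; "effort": joint torques, N m; "tool_pos": TCP position; "tool_rot": TCP orientation; "force": force on the tool from outside, world axes, zero at the start; "wrist_torque": the same for the moment, N m; "grip_width": finger opening in m; "grasp_force": force on a finger pad.
Only numpy, scipy, OpenCV 4.12 (cv2) and the standard library are available. Lean on these libraries where they do the work, as an engineer would, in place of code of your own. Each camera call takes 0.05 s, during which the arm holds its last target. There are 200 camera calls.

## Working session

There is one attempt and no reset: what is moved stays moved. The work goes in short steps, Python scripts to look and compute and a tool call to move; the robot and the scene stay as the last step left them, time stands still between calls to the robot, and variables do not carry over. Pictures are saved under pics/ and viewed, at most 14 in all, crops included, and the job is handed in when it is done.

Besides the shell and the picture viewer there is one more tool, called as a command line: name --argument value ..., lists and objects as JSON in quotes. drive_tool: Moves the arm, as the interface text tells. Its arguments: {"type":"object","properties":{"moves":{"type":"array","items":{"type":"number"}},"squeeze":{"type":"number"}},"required":["moves"]}

```bash
mkdir -p pics; cat > h.py <<'E'
import numpy as np, cv2
from cell import env
from scipy.spatial.transform import Rotation as R
def cam(name):
    o=env.get_obs(); m=env.camera_model(name); K=np.array(m["K"])
    if name=="wrist":
        T=np.eye(4);T[:3,:3]=R.from_euler('xyz',o["tool_rot"],degrees=True).as_matrix();T[:3,3]=o["tool_pos"]
        T=T@np.array(m["tool_from_camera"])
    else:
        T=np.eye(4);T[:3,:3]=R.from_rotvec(np.ravel(m["rvec"])).as_matrix();T[:3,3]=np.ravel(m["tvec"]);T=np.linalg.inv(T)
    im,d=env.read_camera(name)
    return im,d,K,T
def cloud(d,K,T):
    v,u=np.indices(d.shape)
    P=np.stack([(u-K[0,2])/K[0,0]*d,(v-K[1,2])/K[1,1]*d,d],-1)
    W=P@T[:3,:3].T+T[:3,3]; W[d<=0]=np.nan
    return W
def save(n,im): cv2.imwrite("pics/"+n,cv2.cvtColor(im,cv2.COLOR_RGB2BGR))
E
python3 - <<'E'
from h import *
o=env.get_obs();print(o)
for n in("top","side","wrist"):
    im,d,K,T=cam(n);save(n+"0.png",im);np.savez(n+"0.npz",im=im,d=d,K=K,T=T);print(n,K,T.round(3))
E
```

```text
{'time_s': 0.0, 'qpos': array([77.64007247, 18.43808636, -4.01626165, 83.17334024,  1.29385355,
       78.54124626, -3.25882932]), 'joint_velocities': array([ 0.07287091,  0.06258448, -0.04611411, -0.1115393 , -0.01348272,
       -0.08586591,  0.0820735 ]), 'effort': array([ 6.26011715e-04, -4.91288638e+01, -4.03749514e-01, -3.12528777e+01,
       -6.40699826e-02,  4.38582385e-02,  1.98097073e-04]), 'tool_pos': array([ 0.14791343, -0.63238726,  0.22148632]), 'tool_rot': array([-1.79892508e+02,  4.36697148e-03,  1.31712814e+01]), 'force': array([ 0.37075483, -0.11546196,  0.87203609]), 'wrist_torque': array([-0.05088644,  0.03682425,  0.0404327 ]), 'grasp_force': 0.0, 'grip_width': 0.08705451028248647}
top [[491.21968299   0.         248.65187863]
 [  0.         491.21968299 194.08270284]
 [  0.           0.           1.        ]] [[ 0.024 -0.997  0.072  0.421]
 [-1.    -0.025 -0.003 -0.054]
 [ 0.005 -0.072 -0.997  1.618]
 [ 0.     0.     0.     1.   ]]
side [[420.77099108   0.         249.5735556 ]
 [  0.         420.77099108 192.97224847]
 [  0.           0.           1.        ]] [[-0.775 -0.398  0.491 -0.083]
 [-0.632  0.51  -0.584  0.683]
 [-0.018 -0.763 -0.647  0.886]
 [ 0.     0.     0.     1.   ]]
wrist [[329.82049266   0.         254.68202726]
 [  0.         329.82049266 187.43072568]
 [  0.           0.           1.        ]] [[ 0.227 -0.94  -0.255  0.217]
 [-0.974 -0.219 -0.058 -0.617]
 [-0.001  0.261 -0.965  0.384]
 [ 0.     0.     0.     1.   ]]
```

View pics/top0.png

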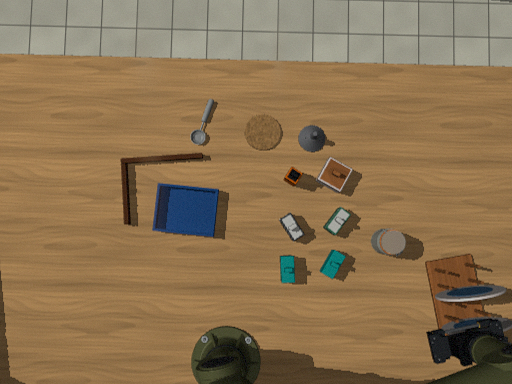

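View pics/side0.png

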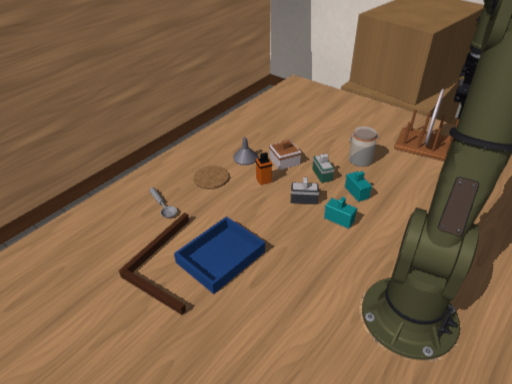

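The top view shows four canisters: sumac, orange, at (293,177); rice, white and brown, at (335,175); tea, dark green, at (337,221); and coffee, dark steel, at (291,227). The turquoise look-alikes at (288,269) and (333,264) are to be left alone. The tray is at (187,210), the corner at (124,160), the jar at (389,241) and the funnel at (312,138). I see no lentils or zaatar in either view. Next is a close crop to check these choices.

```bash
python3 - <<'E'
from h import *
z=np.load("top0.npz");im=z["im"];d=z["d"]
save("crop0.png",cv2.resize(im[90:290,110:410],None,fx=2.66,fy=2.66,interpolation=cv2.INTER_CUBIC))
W=cloud(d,z["K"],z["T"])
for n,(u,v) in dict(sumac=(293,177),rice=(335,175),tea=(337,221),coffee=(291,227),traylfoor=(187,210),jar=(389,241),funnel=(312,138),trivet=(263,131),corner=(124,160),table=(250,200),d1=(288,269),d2=(333,264)).items(): print(n,W[v,u].round(3))
hsv=cv2.cvtColor(im,cv2.COLOR_RGB2HSV)
for n,p in dict(sumac=(293,183),tea=(337,228),coffee=(291,235),d1=(288,280),lid=(285,222)).items(): print(n,hsv[p[1],p[0]])
E
```

```text
sumac [ 0.588 -0.195  0.096]
rice [ 0.599 -0.329  0.079]
tea [ 0.455 -0.336  0.084]
coffee [ 0.432 -0.193  0.079]
traylfoor [0.48  0.143 0.003]
jar [ 0.397 -0.491  0.113]
funnel [ 0.72  -0.258  0.056]
trivet [ 0.749 -0.101  0.005]
corner [0.638 0.351 0.022]
table [ 0.519 -0.064 -0.   ]
d1 [ 0.302 -0.186  0.08 ]
d2 [ 0.321 -0.325  0.088]
sumac [ 13 235  63]
tea [ 26  12 171]
coffee [30  3 85]
d1 [ 89 224 124]
lid [ 21  10 171]
```

View pics/crop0.png

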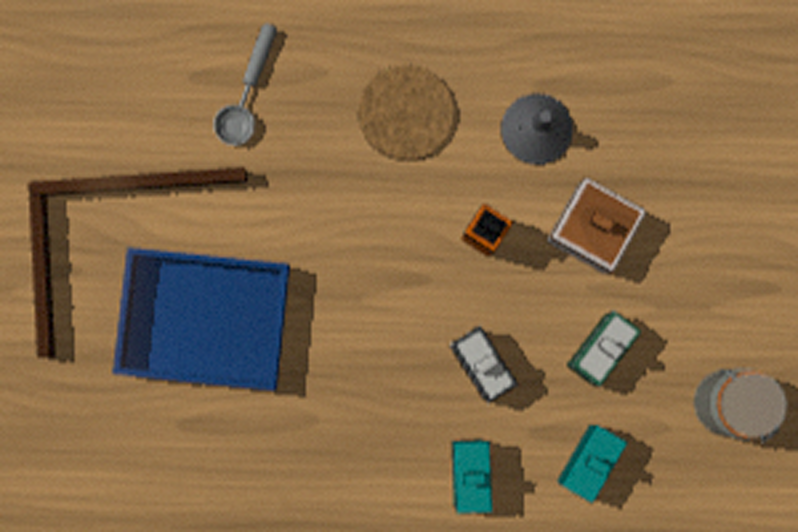

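```bash
cat >> h.py <<'E'
def plan(x,y,z,yaw,show=True):
    o=env.get_obs();p=o["tool_pos"];M=R.from_euler('xyz',o["tool_rot"],degrees=True).as_matrix()
    # tool assumed exactly vertical, measured yaw
    yw=o["tool_rot"][2];c,s=np.cos(np.radians(yw)),np.sin(np.radians(yw))
    D=np.array([x,y,z])-p; t=np.array([c*D[0]+s*D[1], s*D[0]-c*D[1], -D[2]])/.04
    dy=(yaw-yw+180)%360-180
    a=-(dy)/10; b=-(((yaw+180-yw)+180)%360-180)/10
    print("t",round(o["time_s"],2),"pos",p.round(4),"yaw",round(yw,2),"-> shift",t.round(3),"turn",round(a,2),"alt",round(b,2),"q1,q7",o["qpos"][[0,6]].round(0),"F",o["force"].round(1))
def rects(W,lo,hi,box,amin=60):
    x0,x1,y0,y1=box
    m=((W[...,2]>lo)&(W[...,2]<hi)&(W[...,0]>x0)&(W[...,0]<x1)&(W[...,1]>y0)&(W[...,1]<y1)).astype(np.uint8)
    m=cv2.morphologyEx(m,cv2.MORPH_OPEN,np.ones((2,2),np.uint8))
    n,l,st,_=cv2.connectedComponentsWithStats(m,connectivity=4)
    out=[]
    for i in range(1,n):
        if st[i,4]<amin: continue
        P=W[l==i][:,:2].astype(np.float32)
        (c,s,a)=cv2.minAreaRect(P*1000)
        out.append((np.array(c)/1000,s,a,l==i,st[i,4]))
    return out
def showrects(rs,im):
    for c,s,a,m,n in rs:
        col=np.median(im[m],0).astype(int)
        L=a if s[0]>=s[1] else a+90
        print("c",c.round(4),"size",np.round(s,0),"longdir",round(L,1),"n",n,"rgb",col)
E
python3 - <<'E'
from h import *
z=np.load("top0.npz");im=z["im"];W=cloud(z["d"],z["K"],z["T"])
print("lids56");showrects(rects(W,.048,.066,(.25,.75,-.45,-.1),40),im)
print("lid84");showrects(rects(W,.076,.095,(.25,.75,-.45,-.1),20),im)
print("tray");showrects(rects(W,.03,.05,(.3,.62,0,.33),20),im)
print("trayfloor");hsv=cv2.cvtColor(im,cv2.COLOR_RGB2HSV)
m=((hsv[...,0]>100)&(hsv[...,0]<125)&(hsv[...,1]>120)).astype(np.uint8)
n,l,st,_=cv2.connectedComponentsWithStats(m);i=1+st[1:,4].argmax();P=W[(l==i)][:,:3];P=P[P[:,2]>.032][:,:2]
print(cv2.minAreaRect((P*1000).astype(np.float32)),len(P))
print("strip");
for c,s,a,mm,nn in rects(W,.022,.04,(.35,.75,.05,.45),20): print(c,s,a,nn,np.median(im[mm],0))
print(cv2.boxPoints(cv2.minAreaRect((P*1000).astype(np.float32))))
plan(.52,-.25,.26,0)
E
```

```text
lids56
c [nan nan] size [0. 0.] longdir 0.0 n 637 rgb [122  77  42]
c [ 0.4533 -0.3519] size [52. 92.] longdir 143.8 n 310 rgb [146 151 143]
c [ 0.4294 -0.204 ] size [89. 48.] longdir 34.4 n 308 rgb [145 146 141]
c [nan nan] size [0. 0.] longdir 0.0 n 317 rgb [ 12 122 117]
c [ 0.2927 -0.1926] size [91. 47.] longdir 1.9 n 311 rgb [ 13 124 118]
lid84
c [ 0.5933 -0.2038] size [46. 47.] longdir 149.4 n 135 rgb [78 44 17]
c [ 0.6019 -0.3385] size [29. 15.] longdir 74.4 n 37 rgb [112  69  35]
c [ 0.45   -0.3529] size [39. 14.] longdir 60.1 n 40 rgb [150 150 144]
c [ 0.4294 -0.2013] size [15. 26.] longdir 124.7 n 34 rgb [141 139 137]
c [ 0.3117 -0.3406] size [40. 12.] longdir 65.2 n 33 rgb [ 11 118 113]
c [ 0.2948 -0.1909] size [15. 28.] longdir 91.4 n 42 rgb [ 11 117 110]
tray
c [0.477  0.1456] size [201. 156.] longdir 85.5 n 565 rgb [35 55 79]
trayfloor
((480.5305480957031, 143.72413635253906), (194.31968688964844, 152.08143615722656), 85.55301666259766) 446
strip
[0.60241071 0.27268588] (163.81033325195312, 342.911376953125) 42.583011627197266 728 [65. 39. 22.]
[[397.1853   52.75273]
 [548.8089   40.96086]
 [563.8758  234.69554]
 [412.2522  246.48741]]
t 0.15 pos [ 0.1479 -0.6325  0.2217] yaw 13.17 -> shift [11.236 -7.192 -0.957] turn 1.32 alt -16.68 q1,q7 [78. -3.] F [ 0.1  0.3 -0.3]
```

drive_tool --moves '[11.2,-7.2,-1,1.3,60,11.2,-7.2,-1,1.3,60,11.2,-7.2,-1,1.3,60,11.2,-7.2,-1,1.3,60,11.2,-7.2,-1,1.3,60]'

```text
time_s: 0.78
tool_pos: [0.366, -0.4074, 0.246]
tool_rot: [180.0, 0.0, 0.2]
force: [1.6, -0.4, -0.5]
grip_width: 0.0602
grasp_force: 0.0
```

```bash
python3 - <<'E'
from h import *
plan(.52,-.25,.26,0)
E
```

```text
t 0.78 pos [ 0.366  -0.4074  0.246 ] yaw 0.17 -> shift [ 3.862 -3.923 -0.35 ] turn 0.02 alt -17.98 q1,q7 [ 58. -46.] F [ 1.6 -0.4 -0.5]
```

drive_tool --moves '[3.85,-3.9,-0.3,0,60,3.85,-3.9,-0.3,0,60,3.85,-3.9,-0.3,0,60,3.85,-3.9,-0.3,0,60,3.85,-3.9,-0.3,0,60]'

```text
time_s: 1.4
tool_pos: [0.5204, -0.2491, 0.2578]
tool_rot: [-179.9, -0.0, 0.5]
force: [0.1, -1.0, -0.1]
grip_width: 0.06
grasp_force: 0.0
```

```bash
python3 - <<'E'
from h import *
im,d,K,T=cam("wrist");save("w1.png",im);W=cloud(d,K,T)
np.savez("w1.npz",im=im,W=W)
B=(.25,.75,-.45,-.08)
print("lids56");showrects(rects(W,.048,.066,B,150),im)
print("lid84");showrects(rects(W,.0765,.095,B,60),im)
print("tabs");showrects(rects(W,.1,.12,B,30),im)
print("table",np.nanmedian(W[...,2][:, :][W[...,2]<.02]))
plan(.52,-.25,.26,0)
E
```

```text
lids56
c [ 0.6069 -0.3471] size [104.  94.] longdir 63.9 n 6123 rgb [165 109  65]
c [ 0.493 -0.347] size [147.  41.] longdir 45.8 n 1363 rgb [149 160 153]
c [nan nan] size [0. 0.] longdir 0.0 n 1468 rgb [139 140 138]
c [ 0.4392 -0.3036] size [224.  29.] longdir 14.6 n 333 rgb [  0 155 154]
c [ 0.4367 -0.2046] size [ 43. 222.] longdir 171.5 n 367 rgb [ 18 141 138]
lid84
c [nan nan] size [0. 0.] longdir 0.0 n 1412 rgb [127  73  36]
c [ 0.6042 -0.3401] size [34. 16.] longdir 70.3 n 412 rgb [163 106  61]
c [ 0.4402 -0.3619] size [71. 18.] longdir 41.9 n 294 rgb [201 204 203]
c [ 0.4856 -0.2127] size [ 24. 142.] longdir 168.5 n 273 rgb [192 193 192]
tabs
c [ 0.5944 -0.2012] size [24. 16.] longdir 59.4 n 470 rgb [71 56 43]
table -3.70260226641439e-05
t 1.45 pos [ 0.5188 -0.2517  0.2576] yaw 0.32 -> shift [ 0.031 -0.042 -0.061] turn 0.03 alt -17.97 q1,q7 [ 44. -70.] F [-0.  -0.2 -0.7]
```

View pics/w1.png

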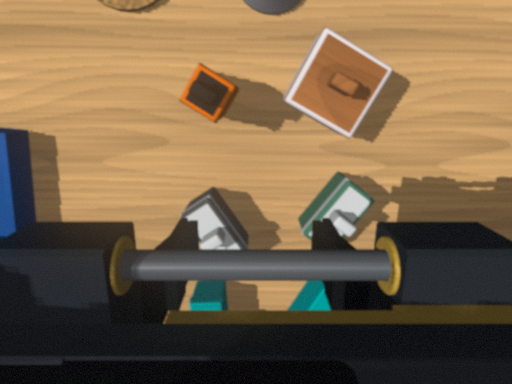

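The wrist view shows sumac at (209,92) and rice at (340,83) whole. Coffee (214,225) and tea (338,208) are partly hidden by the gripper. I will measure them again with mixed-depth edges removed.

```bash
cat >> h.py <<'E'
def clean(W,th=.008):
    z=np.nan_to_num(W[...,2],nan=9.).astype(np.float32);k=np.ones((3,3),np.uint8)
    W=W.copy();W[(cv2.dilate(z,k)-cv2.erode(z,k))>th]=np.nan;return W
def look(name,B,png=None,bands=None):
    im,d,K,T=cam(name)
    if png: save(png,im)
    W=clean(cloud(d,K,T))
    for n,lo,hi,a in bands or (("lid56",.05,.063,100),("top84",.078,.092,30),("tab112",.104,.118,30)):
        print(n);showrects(rects(W,lo,hi,B,a),im)
    return im,W
E
python3 - <<'E'
from h import *
z=np.load("w1.npz");im=z["im"];W=clean(z["W"])
B=(.25,.75,-.45,-.08)
for n,lo,hi in (("lid56",.05,.063),("top84",.078,.092),("tab112",.104,.118)):
    print(n);showrects(rects(W,lo,hi,B,40),im)
z=np.load("top0.npz");im=z["im"];W=clean(cloud(z["d"],z["K"],z["T"]))
print("TOP");showrects(rects(W,.05,.063,B,20),im)
# strips: inner faces by fitting points of tops
m=rects(W,.022,.037,(.35,.75,.05,.45),10)
for c,s,a,mm,n in m: print("strip",c.round(4),np.round(s),round(a,2),n,np.median(im[mm],0))
E
```

```text
lid56
c [nan nan] size [0. 0.] longdir 0.0 n 5310 rgb [165 108  65]
c [nan nan] size [0. 0.] longdir 0.0 n 1085 rgb [189 194 192]
c [nan nan] size [0. 0.] longdir 0.0 n 1108 rgb [173 174 172]
c [ 0.4394 -0.3151] size [ 8. 13.] longdir 145.3 n 69 rgb [ 81 124  99]
c [ 0.3432 -0.3358] size [20. 33.] longdir 150.5 n 236 rgb [  0 158 156]
c [ 0.3336 -0.1885] size [ 0. 37.] longdir 90.0 n 269 rgb [ 15 144 140]
top84
c [nan nan] size [0. 0.] longdir 0.0 n 976 rgb [125  71  35]
c [ 0.6053 -0.3352] size [22. 11.] longdir 58.0 n 317 rgb [167 108  63]
c [ 0.4581 -0.3469] size [23. 10.] longdir 52.3 n 211 rgb [207 209 209]
c [ 0.4363 -0.2023] size [ 9. 22.] longdir 125.9 n 202 rgb [202 205 204]
tab112
c [ 0.5956 -0.2021] size [22. 11.] longdir 59.7 n 341 rgb [72 57 45]
TOP
c [nan nan] size [nan  0.] longdir nan n 21 rgb [118  72  38]
```

```bash
sed -i 's/P=W\[l==i\]\[:,:2\].astype(np.float32)/P=W[l==i][:,:2].astype(np.float32);P=P[~np.isnan(P[:,0])]/' h.py; python3 - <<'E'
from h import *
z=np.load("w1.npz");im=z["im"];W=clean(z["W"])
B=(.25,.75,-.45,-.08)
showrects(rects(W,.05,.063,B,140),im);showrects(rects(W,.078,.092,B,500),im)
plan(.4363,-.2023,.10,-54.1)
E
```

```text
c [ 0.6057 -0.3361] size [80. 81.] longdir 151.7 n 5310 rgb [165 108  65]
c [ 0.4701 -0.3556] size [39. 50.] longdir 143.2 n 1085 rgb [189 194 192]
c [ 0.4391 -0.2004] size [73. 38.] longdir 34.0 n 1108 rgb [173 174 172]
c [ 0.3431 -0.3356] size [21. 33.] longdir 149.5 n 236 rgb [  0 158 156]
c [ 0.3381 -0.1892] size [10. 38.] longdir 91.1 n 269 rgb [ 15 144 140]
c [ 0.5954 -0.2021] size [38. 39.] longdir 148.9 n 976 rgb [125  71  35]
t 1.45 pos [ 0.5188 -0.2517  0.2576] yaw 0.32 -> shift [-2.055 -1.246  3.939] turn 5.44 alt -12.56 q1,q7 [ 44. -70.] F [-0.  -0.2 -0.7]
```

drive_tool --moves '[-2.05,-1.25,2.5,5.5,42,-2.05,-1.25,2.5,5.5,42,-2.05,-1.25,3.6,5.5,42,-2.05,-1.25,3.6,5.5,42,-2.05,-1.25,3.6,5.5,42]'

```text
time_s: 2.08
tool_pos: [0.4342, -0.2046, 0.113]
tool_rot: [179.9, 0.1, -54.1]
force: [-0.0, 0.4, 0.8]
grip_width: 0.0424
grasp_force: 0.0
```

drive_tool --moves '[0,0,0,0.2,42]'

```text
time_s: 2.2
tool_pos: [0.4351, -0.2045, 0.1138]
tool_rot: [180.0, -0.0, -55.7]
force: [-0.8, -0.0, -0.6]
grip_width: 0.0423
grasp_force: 0.0
```

```bash
python3 - <<'E'
from h import *
plan(.4363,-.2023,.059,-54.8)
E
```

```text
t 2.2 pos [ 0.4351 -0.2045  0.1138] yaw -55.71 -> shift [-0.029 -0.056  1.37 ] turn -0.09 alt 17.91 q1,q7 [  43. -125.] F [-0.8 -0.  -0.6]
```

drive_tool --moves '[-0.03,-0.05,1.37,0,42,-0.03,-0.05,1.37,0,42,-0.03,-0.05,1.37,0,8,-0.03,-0.05,1.37,0,8,-0.03,-0.05,1.37,0,8]' --squeeze 25

```text
time_s: 2.82
tool_pos: [0.4373, -0.2011, 0.0596]
tool_rot: [-180.0, -0.0, -55.5]
force: [0.2, 0.1, 0.3]
grip_width: 0.0199
grasp_force: 0.0
```

drive_tool --moves '[0,0,-1,0,8,0,0,-2.5,0,8,0,0,-2.5,0,8]'

```text
time_s: 3.2
tool_pos: [0.4405, -0.2022, 0.1642]
tool_rot: [-179.8, -0.5, -55.5]
force: [-0.1, -0.5, -1.5]
grip_width: 0.013
grasp_force: 25.0
```

```bash
python3 - <<'E'
from h import *
o=env.get_obs();print(o["grip_width"],o["grasp_force"])
plan(.43,.13,.18,-4.5)
E
```

```text
0.012996146324163791 24.99754160642624
t 3.2 pos [ 0.4405 -0.2022  0.1642] yaw -55.54 -> shift [-6.996 -4.483 -0.395] turn -5.1 alt 12.9 q1,q7 [  44. -124.] F [-0.1 -0.5 -1.5]
```

drive_tool --moves '[-7.1,-4.5,-2,-5.1,8,-7.1,-4.5,-2,-5.1,8,-7.1,-4.5,-2,-5.1,8,-7.1,-4.5,-2,-5.1,8,-7.1,-4.5,-2,-5.1,8]'

```text
time_s: 3.82
tool_pos: [0.4252, 0.1046, 0.231]
tool_rot: [179.9, 0.0, -4.3]
force: [0.8, 0.5, -0.9]
grip_width: 0.0132
grasp_force: 25.0
```

```bash
python3 - <<'E'
from h import *
plan(.42,.14,.24,-4.5)
E
```

```text
t 3.83 pos [0.4252 0.1046 0.231 ] yaw -4.27 -> shift [-0.195 -0.873 -0.225] turn 0.02 alt -17.98 q1,q7 [  26. -106.] F [ 0.8  0.5 -0.9]
```

drive_tool --moves '[-0.2,-0.8,-0.3,0,8,-0.2,-0.8,-0.3,0,8]'

```text
time_s: 4.08
tool_pos: [0.42, 0.1386, 0.2436]
tool_rot: [-180.0, -0.0, -4.2]
force: [-0.1, -1.0, -1.4]
grip_width: 0.0129
grasp_force: 25.0
```

```bash
python3 - <<'E'
from h import *
im,d,K,T=cam("wrist");save("w2.png",im);W=cloud(d,K,T);np.savez("w2.npz",im=im,W=W)
hsv=cv2.cvtColor(im,cv2.COLOR_RGB2HSV)
blue=((hsv[...,0]>100)&(hsv[...,0]<125)&(hsv[...,1]>120))
C=clean(W,.006)
m=blue&(C[...,2]>.034)&(C[...,2]<.046)
P=C[m][:,:2];print(len(P),cv2.minAreaRect((P*1000).astype(np.float32)),cv2.boxPoints(cv2.minAreaRect((P*1000).astype(np.float32))))
m=(C[...,2]>.024)&(C[...,2]<.036)&~blue&(C[...,1]>0);
for r in rects(np.where(m[...,None],C,np.nan),.02,.04,(.3,.8,.0,.5),80): print("strip",r[0].round(4),np.round(r[1]),round(r[2],2),r[4]); print(cv2.boxPoints((r[0]*1000,r[1],r[2])).round())
i2,d2,K2,T2=cam("side");save("s2.png",i2)
W2=clean(cloud(d2,K2,T2),.03);p=env.get_obs()["tool_pos"]
q=W2[(abs(W2[...,0]-p[0])<.06)&(abs(W2[...,1]-p[1])<.06)&(W2[...,2]>.1)&(W2[...,2]<p[2])]
print("tcp z",p[2],"lowest",np.percentile(q[:,2],[0,1,5]),len(q))
plan(.42,.14,.24,-4.5)
E
```

```text
2774 ((481.621826171875, 140.46665954589844), (192.2377166748047, 151.08737182617188), 85.42466735839844) [[398.6515    50.680214]
 [549.25745   38.628   ]
 [564.59216  230.25311 ]
 [413.9862   242.30533 ]]
strip [0.5184 0.338 ] [174.  15.] 5.24 2313
[[431. 337.]
 [433. 323.]
 [606. 339.]
 [604. 353.]]
tcp z 0.24253561581307742 lowest [0.16459077 0.16993141 0.17302036] 772
t 4.17 pos [0.4203 0.1347 0.2425] yaw -4.54 -> shift [-0.018 -0.13   0.063] turn -0.0 alt 18.0 q1,q7 [  25. -110.] F [ 0.1  0.3 -1.8]
```

View pics/w2.png

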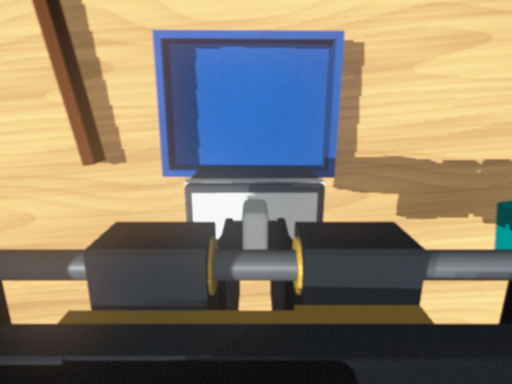

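View pics/s2.png

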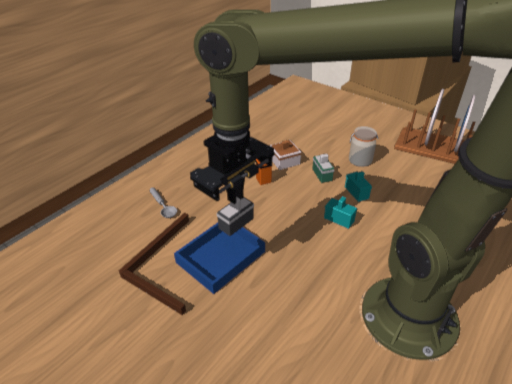

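```bash
cat >> h.py <<'E'
def held(W,dlo=.0,dhi=.1,r=.06):
    "points near the tool below TCP, in tool-aligned axes (fwd=tool x, left=-tool y)"
    o=env.get_obs();p=o["tool_pos"];a=np.radians(o["tool_rot"][2]);D=W-p
    f=D[...,0]*np.cos(a)+D[...,1]*np.sin(a);l=-D[...,0]*np.sin(a)+D[...,1]*np.cos(a)
    m=(abs(f)<r)&(abs(l)<r)&(D[...,2]<-dlo)&(D[...,2]>-dhi)
    return f[m],l[m],D[...,2][m]
E
python3 - <<'E'
from h import *
W=np.load("w2.npz")["W"];C=clean(W,.004)
f,l,z=held(C,0,.06)
print("coffee lid: z",np.percentile(z,[5,50,95]),"fwd",np.percentile(f,[1,99]),"left",np.percentile(l,[1,99]),len(f))
plan(.4376,.1420,.15,-4.6)
E
```

```text
coffee lid: z [-0.02558815 -0.02360284 -0.02232724] fwd [-0.00631179  0.0214065 ] left [-0.03657941  0.04359946] 4431
t 4.17 pos [0.4203 0.1347 0.2425] yaw -4.54 -> shift [ 0.417 -0.215  2.313] turn 0.01 alt -17.99 q1,q7 [  25. -110.] F [ 0.1  0.3 -1.8]
```

drive_tool --moves '[0.41,-0.12,1.6,0,8,0.41,-0.12,2.3,0,8,0.41,-0.12,2.3,0,8]'

```text
time_s: 4.55
tool_pos: [0.4351, 0.1367, 0.1484]
tool_rot: [179.9, 0.4, -4.7]
force: [-0.4, -0.9, -0.6]
grip_width: 0.0133
grasp_force: 25.0
```

```bash
python3 - <<'E'
from h import *
im,d,K,T=cam("wrist");W=cloud(d,K,T);C=clean(W,.004)
f,l,z=held(C,.01,.04)
print("lid: z",np.percentile(z,[5,50,95]),"fwd",np.percentile(f,[1,99]),"left",np.percentile(l,[1,99]),len(f))
plan(.4371,.1387,.087,-4.6)
E
```

```text
lid: z [-0.02903056 -0.02680757 -0.02556006] fwd [-0.00689359  0.02025621] left [-0.04125202  0.03877317] 4405
t 4.6 pos [0.4367 0.1375 0.1504] yaw -4.67 -> shift [ 0.007 -0.031  1.586] turn -0.01 alt 17.99 q1,q7 [  24. -114.] F [-0.3  0.6 -0.6]
```

```bash
cat >> h.py <<'E'
def rel(im,W,lid):
    o=env.get_obs();p=o["tool_pos"];a=np.radians(o["tool_rot"][2]);D=W-p
    hsv=cv2.cvtColor(im,cv2.COLOR_RGB2HSV);b=(hsv[...,0]>100)&(hsv[...,0]<125)&(hsv[...,1]>120)
    C=clean(W,.006);m=b&(C[...,2]>.032)&(C[...,2]<.048)
    P=((C[m]-p)[:,:2]*1000)@np.array([[np.cos(a),-np.sin(a)],[np.sin(a),np.cos(a)]])
    r=cv2.minAreaRect(P.astype(np.float32));print("rim in tool-aligned mm (fwd,left):",np.round(r[0],1),np.round(r[1]),round(r[2],1),"fwd",np.percentile(P[:,0],[0.5,99.5]).round(1),"left",np.percentile(P[:,1],[.5,99.5]).round(1))
    f,l,z=held(clean(W,.004),*lid);print("lid z",np.median(z).round(4),"fwd",np.percentile(f,[1,99]).round(4),"left",np.percentile(l,[1,99]).round(4),len(f))
E
python3 - <<'E'
from h import *
for i in range(3):
    p=env.get_obs();im,d,K,T=cam("wrist");print(p["tool_pos"].round(4));rel(im,cloud(d,K,T),(.01,.045))
save("w3.png",im)
E
```

```text
[0.4367 0.1375 0.1504]
rim in tool-aligned mm (fwd,left): [43.7  6.8] [153. 195.] 0.3 fwd [-32.2 119.3] left [-90.1 103.8]
lid z -0.0261 fwd [-0.0069  0.0209] left [-0.0411  0.039 ] 4438
[0.4378 0.1381 0.1518]
rim in tool-aligned mm (fwd,left): [42.9  6.4] [152. 195.] 0.2 fwd [-32.8 118.9] left [-90.5 103.1]
lid z -0.0255 fwd [-0.0065  0.0215] left [-0.0409  0.0391] 4481
[0.4384 0.1385 0.1526]
rim in tool-aligned mm (fwd,left): [42.6  5.8] [152. 195.] 0.1 fwd [-33.3 118.4] left [-90.8 102.7]
lid z -0.025 fwd [-0.0056  0.0219] left [-0.0408  0.0393] 4475
```

View pics/w3.png

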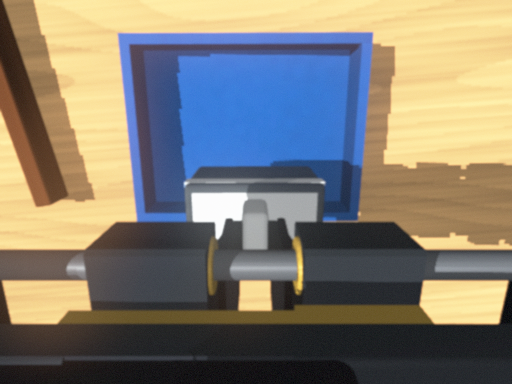

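drive_tool --moves '[-0.02,-0.125,1.0,0,8,-0.02,-0.125,1.55,0,8,-0.02,-0.125,1.55,0,8,-0.02,-0.125,1.55,0,8]'

```text
time_s: 5.25
tool_pos: [0.4382, 0.1441, 0.091]
tool_rot: [-180.0, -0.1, -4.6]
force: [-0.4, -0.3, -0.9]
grip_width: 0.0134
grasp_force: 25.0
```

```bash
python3 - <<'E'
from h import *
im,d,K,T=cam("wrist");rel(im,cloud(d,K,T),(.01,.045));plan(.437,.143,.0875,-4.6)
E
```

```text
rim in tool-aligned mm (fwd,left): [53.9  0.9] [196. 132.] 89.9 fwd [ -9.2 119.6] left [-96.4  97.7]
lid z -0.0247 fwd [-0.0058  0.022 ] left [-0.0404  0.0397] 4463
t 5.3 pos [0.4383 0.1441 0.091 ] yaw -4.57 -> shift [-0.03   0.031  0.088] turn 0.0 alt -18.0 q1,q7 [  23. -119.] F [ 0.1  0.5 -2. ]
```

drive_tool --moves '[0,0,0.1,0,8,0,0,0.1,0,8,0,0,0.1,0,30,0,0,0.1,0,30,0,0,-0.5,0,30]'

```text
time_s: 5.92
tool_pos: [0.435, 0.1434, 0.1079]
tool_rot: [179.9, 0.3, -4.5]
force: [0.3, 0.4, 0.8]
grip_width: 0.0286
grasp_force: 0.0
```

```bash
python3 - <<'E'
from h import *
plan(.45,-.345,.23,52.3)
E
```

```text
t 5.92 pos [0.435  0.1434 0.1079] yaw -4.54 -> shift [ 1.34  12.141 -3.052] turn -5.68 alt 12.32 q1,q7 [  23. -118.] F [0.3 0.4 0.8]
```

drive_tool --moves '[0,0,-1,0,42,1.0,12.9,-2.3,-5.7,42,1.0,12.9,-2.3,-5.7,42,1.0,12.9,-2.3,-5.7,42,1.0,12.9,-2.3,-5.7,42]'

```text
time_s: 6.55
tool_pos: [0.4381, -0.0627, 0.1699]
tool_rot: [180.0, 0.0, 31.1]
force: [0.3, -0.4, 1.5]
grip_width: 0.0419
grasp_force: 0.0
```

```bash
python3 - <<'E'
from h import *
plan(.435,-.375,.2,52.3)
E
```

```text
t 6.55 pos [ 0.4381 -0.0627  0.1699] yaw 31.14 -> shift [-4.103  6.642 -0.752] turn -2.12 alt 15.88 q1,q7 [ 36. -52.] F [ 0.3 -0.4  1.5]
```

drive_tool --moves '[-4.1,6.6,-0.9,-2.1,42,-4.1,6.6,-0.9,-2.1,42,-4.1,6.6,-0.9,-2.1,42,-4.1,6.6,-0.9,-2.1,42,-4.1,6.6,-0.9,-2.1,42]'

```text
time_s: 7.18
tool_pos: [0.4328, -0.3612, 0.2045]
tool_rot: [-180.0, 0.0, 51.8]
force: [1.1, 0.0, 0.8]
grip_width: 0.0419
grasp_force: 0.0
```

drive_tool --moves '[-0.4,0.6,0,0,42,-0.4,0.6,0,0,42,-0.4,0.6,0,0,42]'

```text
time_s: 7.55
tool_pos: [0.4423, -0.3854, 0.204]
tool_rot: [-179.9, -0.0, 51.9]
force: [-0.2, 1.0, 0.1]
grip_width: 0.042
grasp_force: 0.0
```

```bash
python3 - <<'E'
from h import *
im,W=look("wrist",(.35,.75,-.45,-.08),"w4.png");plan(.4581,-.3469,.059,52.5)
E
```

```text
lid56
c [ 0.5999 -0.3461] size [60. 82.] longdir 151.6 n 5477 rgb [155 101  59]
c [ 0.4574 -0.3481] size [39. 80.] longdir 143.6 n 3107 rgb [199 201 199]
c [ 0.351  -0.3482] size [33. 16.] longdir 60.5 n 377 rgb [ 39 144 141]
top84
c [ 0.6034 -0.3393] size [18. 13.] longdir 62.3 n 445 rgb [152  98  55]
c [ 0.4571 -0.3479] size [23. 11.] longdir 51.4 n 394 rgb [198 199 198]
tab112
t 7.6 pos [ 0.4425 -0.3852  0.2044] yaw 51.93 -> shift [ 0.994 -0.284  3.634] turn -0.06 alt 17.94 q1,q7 [49. -2.] F [0.4 0.4 0.1]
```

drive_tool --moves '[0.96,-0.28,1.5,-0.1,42,0.96,-0.28,2.7,-0.1,42,0.96,-0.28,3.65,-0.1,42,0.96,-0.28,3.65,-0.1,42,0.96,-0.28,3.65,-0.1,8]'

```text
time_s: 8.22
tool_pos: [0.4575, -0.3487, 0.059]
tool_rot: [180.0, 0.0, 52.9]
force: [0.5, 0.2, 0.4]
grip_width: 0.0378
grasp_force: 0.0
```

drive_tool --moves '[0,0,0,0,8,0,0,0,0,8,0,0,0,0,8]'

```text
time_s: 8.6
tool_pos: [0.4571, -0.3498, 0.0588]
tool_rot: [180.0, 0.0, 52.8]
force: [0.4, 0.1, 1.6]
grip_width: 0.0136
grasp_force: 25.0
```

drive_tool --moves '[0,0,-1,0,8,0,0,-2.5,0,8,0,0,-3.5,0,8]'

```text
time_s: 8.98
tool_pos: [0.4578, -0.3501, 0.2013]
tool_rot: [179.8, 0.0, 52.8]
force: [-1.0, 0.1, -1.7]
grip_width: 0.0137
grasp_force: 25.0
```

```bash
python3 - <<'E'
from h import *
plan(.44,.10,.2,85.4)
E
```

```text
t 8.97 pos [ 0.4578 -0.3501  0.2013] yaw 52.82 -> shift [ 8.697 -7.154  0.032] turn -3.26 alt 14.74 q1,q7 [47. -5.] F [-1.   0.1 -1.7]
```

drive_tool --moves '[9.95,-6.15,0.4,-3.25,8,9.95,-6.15,0.4,-3.25,8,9.95,-6.15,0.4,-3.25,8,9.95,-6.15,0.4,-3.25,8,9.95,-6.15,0.4,-3.25,8]'

```text
time_s: 9.6
tool_pos: [0.4867, -0.0371, 0.1877]
tool_rot: [180.0, 0.1, 85.3]
force: [0.8, -0.7, -1.5]
grip_width: 0.0136
grasp_force: 25.0
```

```bash
python3 - <<'E'
from h import *
plan(.5023,.1168,.17,85.4)
E
```

```text
t 9.6 pos [ 0.4867 -0.0371  0.1877] yaw 85.3 -> shift [3.866 0.074 0.441] turn -0.01 alt 17.99 q1,q7 [32. -4.] F [ 0.8 -0.7 -1.5]
```

drive_tool --moves '[3.6,0.07,0.4,0,8,3.6,0.07,0.4,0,8,3.6,0.07,0.4,0,8,3.6,0.07,0.4,0,8,3.6,0.07,0.4,0,8]'

```text
time_s: 10.22
tool_pos: [0.5015, 0.1025, 0.1715]
tool_rot: [-180.0, 0.1, 85.2]
force: [-0.7, -0.6, -0.6]
grip_width: 0.0139
grasp_force: 25.0
```

```bash
python3 - <<'E'
from h import *
plan(.5023,.1168,.17,85.4)
im,d,K,T=cam("wrist");save("w5.png",im);W=cloud(d,K,T);rel(im,W,(.0,.045))
plan(.5023,.1168,.17,85.4)
print("coffee in tray");showrects(rects(clean(W),.055,.068,(.38,.6,.02,.27),100),im);showrects(rects(clean(W),.083,.097,(.38,.6,.02,.27),30),im)
E
```

```text
t 10.22 pos [0.5015 0.1025 0.1715] yaw 85.2 -> shift [ 0.357 -0.011  0.037] turn -0.02 alt 17.98 q1,q7 [ 22. -22.] F [-0.7 -0.6 -0.6]
rim in tool-aligned mm (fwd,left): [47.1 23.4] [175. 152.] 0.4 fwd [-38.3 134.6] left [-52.2  99.4]
lid z -0.0028 fwd [0.0028 0.0232] left [-0.039  0.041] 4198
t 10.28 pos [0.5016 0.1023 0.1716] yaw 85.15 -> shift [ 0.364 -0.014  0.039] turn -0.02 alt 17.98 q1,q7 [ 22. -23.] F [ 0.6  0.5 -0.7]
coffee in tray
c [0.4409 0.1437] size [80. 40.] longdir 85.2 n 3638 rgb [212 216 216]
c [0.441  0.1438] size [12. 24.] longdir 174.8 n 566 rgb [228 230 229]
```

View pics/w5.png

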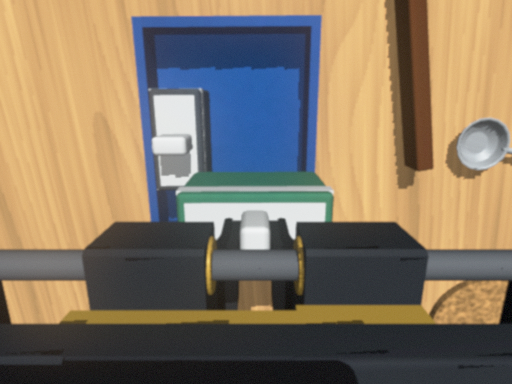

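drive_tool --moves '[0.3,0.14,0.8,0,8,0.3,0.14,1.65,0,8,0.3,0.14,1.65,0,8,0.3,0.14,1.65,0,8,0.3,0,1.65,0,8]'

```text
time_s: 10.9
tool_pos: [0.5038, 0.1161, 0.1074]
tool_rot: [179.8, 0.0, 85.3]
force: [-0.8, 0.2, -1.2]
grip_width: 0.0135
grasp_force: 25.0
```

drive_tool --moves '[0,-0.05,0,0,8,0,-0.1,0,0,8,0,-0.1,0,0,8,0,0.08,0,0,8,0,0.08,0,0,8]'

```text
time_s: 11.52
tool_pos: [0.5061, 0.1159, 0.1055]
tool_rot: [-180.0, 0.0, 85.3]
force: [0.2, -0.2, -0.6]
grip_width: 0.014
grasp_force: 25.0
```

```bash
cat >> h.py <<'E'
def trayview(png=None):
    "everything in the tool-aligned frame (fwd,left) mm"
    im,d,K,T=cam("wrist");o=env.get_obs()
    if png: save(png,im)
    W=cloud(d,K,T);p=o["tool_pos"];a=np.radians(o["tool_rot"][2])
    V=W.copy();D=W-p;V[...,0]=D[...,0]*np.cos(a)+D[...,1]*np.sin(a);V[...,1]=-D[...,0]*np.sin(a)+D[...,1]*np.cos(a)
    print("pos",p.round(4),"yaw",o["tool_rot"][2].round(2));rel(im,W,(-.005,.045));C=clean(V)
    for n,lo,hi,k in (("lid56",.055,.069,100),("top84",.083,.097,30)):
        print(n);showrects(rects(C,lo,hi,(-.1,.2,-.15,.15),k),im)
    return im,C
E
python3 - <<'E'
from h import *
trayview()
E
```

```text
pos [0.5057 0.116  0.1054] yaw 85.31
rim in tool-aligned mm (fwd,left): [23.3 26.5] [195. 153.] 0.2 fwd [-72.9 120.7] left [-49.6 102.5]
lid z -0.003 fwd [-0.0042  0.0576] left [-0.0394  0.0596] 5791
lid56
c [0.0279 0.0695] size [40. 71.] longdir 179.9 n 5441 rgb [219 221 221]
c [ 0.0227 -0.0052] size [ 1. 65.] longdir 90.1 n 458 rgb [ 62 111  96]
top84
c [0.0229 0.0695] size [25. 13.] longdir 89.8 n 1069 rgb [230 231 230]
c [ 0.0229 -0.0001] size [ 1. 81.] longdir 90.3 n 846 rgb [172 181 179]
```

drive_tool --moves '[-0.05,-0.06,0,0,8,-0.05,-0.06,0.6,0,8,-0.05,-0.06,0.95,0,8,-0.05,-0.06,0.95,0,8,-0.05,-0.06,0.95,0,8]'

```text
time_s: 12.2
tool_pos: [0.5035, 0.1144, 0.0682]
tool_rot: [180.0, 0.0, 85.3]
force: [-0.4, -0.2, -0.4]
grip_width: 0.0139
grasp_force: 25.0
```

```bash
python3 - <<'E'
from h import *
trayview()
E
```

```text
pos [0.5037 0.1145 0.0684] yaw 85.32
rim in tool-aligned mm (fwd,left): [27.1 24.8] [154. 186.] 90.0 fwd [-65.2 119.8] left [-51.8 100.7]
lid z -0.0046 fwd [0.002 0.059] left [-0.0515  0.0594] 7806
lid56
c [0.0349 0.0676] size [41. 61.] longdir 179.9 n 6819 rgb [236 238 238]
c [0.0112 0.0007] size [24. 82.] longdir 90.1 n 4699 rgb [193 199 199]
c [0.0045 0.0841] size [ 5. 12.] longdir 130.1 n 145 rgb [138 138 138]
top84
c [0.0248 0.0676] size [25. 13.] longdir 89.8 n 1716 rgb [235 237 236]
c [0.0097 0.0006] size [31. 11.] longdir 87.8 n 1249 rgb [198 202 202]
```

drive_tool --moves '[0,0,0.06,0,8,0,0,0.06,0,32,0,0,0.06,0,32,0,0,-1.5,0,32,0,0,-3,0,32]'

```text
time_s: 12.88
tool_pos: [0.5027, 0.1144, 0.1891]
tool_rot: [-179.9, 0.0, 85.3]
force: [1.6, 0.0, -0.7]
grip_width: 0.0311
grasp_force: 0.0
```

```bash
python3 - <<'E'
from h import *
plan(.58,-.38,.2,61.7)
E
```

```text
t 12.88 pos [0.5027 0.1144 0.1891] yaw 85.34 -> shift [-12.162   2.93   -0.274] turn 2.36 alt -15.64 q1,q7 [ 22. -23.] F [ 1.6  0.  -0.7]
```

drive_tool --moves '[-12.1,2.9,-0.3,2.35,42,-12.1,2.9,-0.3,2.35,42,-12.1,2.9,-0.3,2.35,42,-12.1,2.9,-0.3,2.35,42,-12.1,2.9,-0.3,2.35,42]'

```text
time_s: 13.5
tool_pos: [0.5512, -0.1964, 0.1959]
tool_rot: [179.9, 0.0, 61.8]
force: [1.0, -0.2, -0.9]
grip_width: 0.0417
grasp_force: 0.0
```

```bash
python3 - <<'E'
from h import *
plan(.58,-.38,.2,61.7)
E
```

```text
t 13.5 pos [ 0.5512 -0.1964  0.1959] yaw 61.83 -> shift [-3.706  2.802 -0.101] turn 0.01 alt -17.99 q1,q7 [ 39. -16.] F [ 1.  -0.2 -0.9]
```

drive_tool --moves '[-3.5,2.7,-0.1,0,42,-3.5,2.7,-0.1,0,42,-3.5,2.7,-0.1,0,42,-3.5,2.7,-0.1,0,42,-3.5,2.7,-0.1,0,42]'

```text
time_s: 14.12
tool_pos: [0.5802, -0.368, 0.1992]
tool_rot: [-180.0, -0.0, 61.8]
force: [0.5, 1.1, 0.6]
grip_width: 0.042
grasp_force: 0.0
```

```bash
python3 - <<'E'
from h import *
im,W=look("wrist",(.35,.75,-.45,-.08),"w6.png");plan(.6055,-.3365,.059,61.7)
E
```

```text
lid56
c [ 0.6064 -0.3369] size [81. 81.] longdir 151.8 n 7080 rgb [152 100  59]
top84
c [ 0.5878 -0.2162] size [11. 41.] longdir 153.4 n 799 rgb [97 52 19]
c [ 0.6065 -0.3366] size [23. 10.] longdir 62.0 n 396 rgb [155 101  57]
tab112
t 14.18 pos [ 0.5805 -0.367   0.1996] yaw 61.93 -> shift [0.967 0.192 3.514] turn 0.02 alt -17.98 q1,q7 [45. -3.] F [ 0.4  0.4 -0.2]
```

drive_tool --moves '[0.97,0.21,1.5,0,42,0.97,0.21,2.7,0,42,0.97,0.21,3.5,0,42,0.97,0.21,3.5,0,42,0.97,0.21,3.5,0,8]' --squeeze 30

```text
time_s: 14.8
tool_pos: [0.6063, -0.3371, 0.0602]
tool_rot: [180.0, 0.0, 61.9]
force: [0.2, -0.3, 0.5]
grip_width: 0.0375
grasp_force: 0.0
```

drive_tool --moves '[0,0,0,0,8,0,0,0,0,8,0,0,0,0,8]'

```text
time_s: 15.18
tool_pos: [0.6057, -0.3387, 0.0598]
tool_rot: [180.0, 0.0, 61.8]
force: [-1.0, -1.4, 1.8]
grip_width: 0.0136
grasp_force: 30.0
```

drive_tool --moves '[0,0,-1,0,8,0,0,-2.5,0,8,0,0,-3.5,0,8]'

```text
time_s: 15.55
tool_pos: [0.6063, -0.3388, 0.2022]
tool_rot: [179.9, 0.0, 61.8]
force: [0.5, -1.2, -2.1]
grip_width: 0.0136
grasp_force: 30.0
```

```bash
python3 - <<'E'
from h import *
plan(.505,.17,.2,85.4)
E
```

```text
t 15.55 pos [ 0.6063 -0.3388  0.2022] yaw 61.82 -> shift [10.016 -8.239  0.056] turn -2.36 alt 15.64 q1,q7 [42. -7.] F [ 0.5 -1.2 -2.1]
```

drive_tool --moves '[0.3,-0.3,-0.5,0,8,9.9,-8,-0.5,-2.35,8,9.9,-8,-0.5,-2.35,8,9.9,-8,-0.5,-2.35,8,9.9,-8,-0.5,-2.35,8]'

```text
time_s: 16.18
tool_pos: [0.5528, -0.0734, 0.2176]
tool_rot: [-179.8, 0.0, 85.4]
force: [0.6, 0.9, -1.1]
grip_width: 0.0137
grasp_force: 30.0
```

```bash
python3 - <<'E'
from h import *
plan(.509,.165,.2,85.3)
E
```

```text
t 16.18 pos [ 0.5528 -0.0734  0.2176] yaw 85.38 -> shift [ 5.852 -1.57   0.441] turn 0.01 alt -17.99 q1,q7 [34. -4.] F [ 0.6  0.9 -1.1]
```

drive_tool --moves '[5.6,-1.5,0.5,0,8,5.6,-1.5,0.5,0,8,5.6,-1.5,0.5,0,8,5.6,-1.5,0.9,0,8,5.6,-1.5,0.9,0,8]'

```text
time_s: 16.8
tool_pos: [0.5088, 0.1568, 0.1805]
tool_rot: [-179.7, 0.0, 85.9]
force: [-0.2, 0.1, -0.5]
grip_width: 0.0138
grasp_force: 30.0
```

drive_tool --moves '[0,0,0,0,8,0,0,0,0,8]'

```text
time_s: 17.05
tool_pos: [0.5137, 0.1499, 0.183]
tool_rot: [-180.0, 0.1, 85.2]
force: [-0.5, -0.4, -1.8]
grip_width: 0.0138
grasp_force: 30.0
```

```bash
python3 - <<'E'
from h import *
trayview("w7.png");im,d,K,T=cam("top");save("t7.png",cv2.resize(im[100:300,100:400],None,fx=2.66,fy=2.66))
W=cloud(d,K,T);i2,d2,K2,T2=cam("side");save("s7.png",i2)
print("top tray frame:");showrects(rects(clean(W,.01),.055,.069,(.38,.6,.02,.27),20),im)
E
```

```text
pos [0.5138 0.15   0.1832] yaw 85.17
rim in tool-aligned mm (fwd,left): [20.3 31.8] [131. 152.] 0.5 fwd [-43.5  85.7] left [-43.6 107.4]
lid z -0.0034 fwd [-0.0354  0.0439] left [-0.039   0.0408] 10657
lid56
c [0.0391 0.0784] size [36. 40.] longdir 90.9 n 1809 rgb [229 230 229]
c [-0.0114  0.085 ] size [26. 26.] longdir 91.4 n 795 rgb [143 141 139]
top84
c [0.0165 0.0783] size [23. 12.] longdir 90.0 n 497 rgb [228 229 228]
top tray frame:
c [0.4771 0.1098] size [16. 14.] longdir 3.6 n 32 rgb [101 100  96]
```

View pics/w7.png

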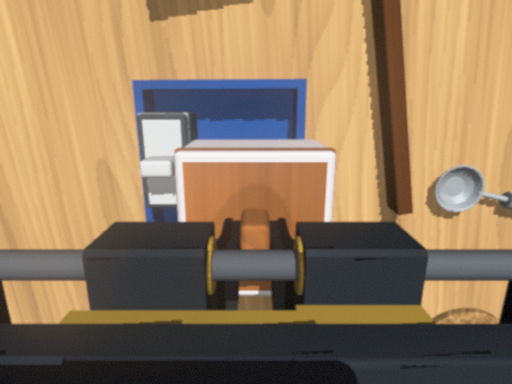

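drive_tool --moves '[0.8,-0.17,0,0,8,0.8,-0.17,0.7,0,8,0.8,-0.17,1.3,0,8,0.8,-0.17,1.3,0,8,0.8,-0.17,1.3,0,8]'

```text
time_s: 17.82
tool_pos: [0.5101, 0.1839, 0.1322]
tool_rot: [179.9, 0.0, 85.3]
force: [1.4, 0.1, -0.9]
grip_width: 0.0138
grasp_force: 30.0
```

```bash
python3 - <<'E'
from h import *
trayview("w8.png")
E
```

```text
pos [0.5103 0.1841 0.1324] yaw 85.28
rim in tool-aligned mm (fwd,left): [45.6 26.5] [ 28. 153.] 5.9 fwd [24.9 52.4] left [-49.4 100.9]
lid z -0.0034 fwd [-0.0356  0.0439] left [-0.039  0.041] 10689
lid56
c [0.0038 0.0757] size [33. 42.] longdir 179.4 n 2277 rgb [222 223 222]
top84
c [-0.0699  0.0016] size [11.  9.] longdir 89.4 n 201 rgb [125 126 125]
```

View pics/w8.png

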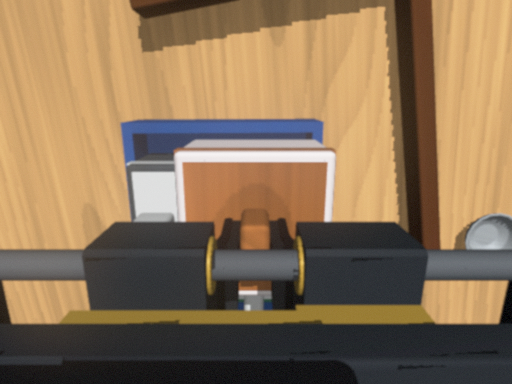

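View pics/s7.png

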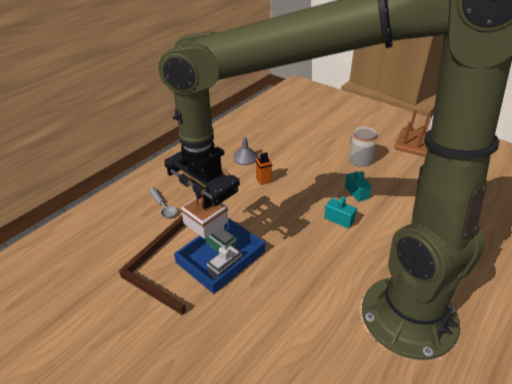

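drive_tool --moves '[-0.04,0,0,0,8,-0.04,0,0.8,0,8,-0.04,0,1.3,0,8,-0.04,0,1.55,0,8,-0.04,0,1.55,0,8]'

```text
time_s: 18.5
tool_pos: [0.5089, 0.1823, 0.0687]
tool_rot: [-179.9, 0.0, 85.3]
force: [-0.3, 0.2, -0.9]
grip_width: 0.0136
grasp_force: 30.0
```

```bash
python3 - <<'E'
from h import *
trayview()
E
```

```text
pos [0.5094 0.1826 0.0695] yaw 85.33
rim in tool-aligned mm (fwd,left): [26. 25.] [154.  57.] 89.9 fwd [-0.7 54.4] left [-51.4 100.6]
lid z -0.0042 fwd [-0.0467  0.0538] left [-0.0504  0.0583] 14758
lid56
c [0.0214 0.0007] size [82. 46.] longdir 89.9 n 10701 rgb [175 117  75]
c [0.0114 0.0712] size [31. 41.] longdir 91.4 n 3198 rgb [199 200 200]
c [-0.0339  0.0011] size [ 9. 16.] longdir 90.7 n 372 rgb [111  85  57]
c [-0.0472  0.0011] size [18.  5.] longdir 87.8 n 362 rgb [43 71 55]
top84
c [0.0094 0.0009] size [31. 12.] longdir 88.1 n 1307 rgb [139  90  54]
```

Rice is down inside with no contact force. I'll release it and go for sumac.

drive_tool --moves '[0,0,0.07,0,8,0,0,0.07,0,32,0,0,0.07,0,32,0,0,-1.5,0,32,0,0,-3,0,32]'

```text
time_s: 19.18
tool_pos: [0.5089, 0.1825, 0.1907]
tool_rot: [-180.0, 0.0, 85.3]
force: [1.1, -0.2, 0.2]
grip_width: 0.0312
grasp_force: 0.0
```

```bash
python3 - <<'E'
from h import *
plan(.57,-.245,.22,59.5)
im,d,K,T=cam("wrist");W=cloud(d,K,T)
showrects(rects(clean(W),.055,.069,(.38,.6,.02,.27),100),im)
E
```

```text
t 19.18 pos [0.5089 0.1825 0.1907] yaw 85.34 -> shift [-10.527   2.39   -0.732] turn 2.58 alt -15.42 q1,q7 [ 17. -33.] F [ 1.1 -0.2  0.2]
c [0.5096 0.1854] size [81. 81.] longdir 85.3 n 7079 rgb [170 112  69]
c [0.437  0.1733] size [81. 40.] longdir 85.6 n 2587 rgb [190 191 190]
c [0.5038 0.1257] size [24. 54.] longdir 175.3 n 1201 rgb [188 195 192]
```

drive_tool --moves '[-10.3,2.3,-0.7,2.55,42,-10.3,2.3,-0.7,2.55,42,-10.3,2.3,-0.7,2.55,42,-10.3,2.3,-0.7,2.55,42,-10.3,2.3,-0.7,2.55,42]'

```text
time_s: 19.85
tool_pos: [0.5524, -0.1284, 0.2107]
tool_rot: [179.9, 0.0, 59.8]
force: [1.4, -0.2, 0.4]
grip_width: 0.042
grasp_force: 0.0
```

```bash
python3 - <<'E'
from h import *
plan(.57,-.245,.22,59.5)
E
```

```text
t 19.85 pos [ 0.5524 -0.1284  0.2107] yaw 59.83 -> shift [-2.3    1.845 -0.232] turn 0.03 alt -17.97 q1,q7 [ 36. -24.] F [ 1.4 -0.2  0.4]
```

drive_tool --moves '[-2.2,1.8,-0.2,0,42,-2.2,1.8,-0.2,0,42,-2.2,1.8,-0.2,0,42,-2.2,1.8,-0.2,0,42]'

```text
time_s: 20.35
tool_pos: [0.5703, -0.2378, 0.2179]
tool_rot: [-180.0, -0.0, 59.8]
force: [-0.5, 1.3, -0.5]
grip_width: 0.0418
grasp_force: 0.0
```

```bash
python3 - <<'E'
from h import *
im,W=look("wrist",(.35,.75,-.45,-.08));plan(.5954,-.2021,.088,59.5)
E
```

```text
lid56
c [ 0.722  -0.2626] size [18.  7.] longdir 62.4 n 149 rgb [67 65 65]
top84
c [ 0.5963 -0.2015] size [39. 39.] longdir 59.2 n 1326 rgb [129  74  34]
c [ 0.7287 -0.2654] size [12. 13.] longdir 168.5 n 229 rgb [115 116 119]
tab112
c [ 0.596  -0.2016] size [23. 11.] longdir 59.7 n 443 rgb [65 49 36]
t 20.4 pos [ 0.5704 -0.2369  0.2181] yaw 59.94 -> shift [1.065 0.104 3.253] turn 0.04 alt -17.96 q1,q7 [ 40. -15.] F [-0.4 -0.1 -0.3]
```

drive_tool --moves '[1.08,0.11,1.2,0,42,1.08,0.11,2.4,0,42,1.08,0.11,3.22,0,42,1.08,0.11,3.22,0,42,1.08,0.11,3.22,0,8]' --squeeze 25

```text
time_s: 21.02
tool_pos: [0.5962, -0.2025, 0.0905]
tool_rot: [179.9, 0.0, 59.9]
force: [0.3, 0.0, -0.4]
grip_width: 0.0378
grasp_force: 0.0
```

drive_tool --moves '[0,0,0,0,8,0,0,0,0,8,0,0,0,0,8]'

```text
time_s: 21.4
tool_pos: [0.5957, -0.2038, 0.0898]
tool_rot: [180.0, 0.0, 59.8]
force: [0.4, -1.1, 2.2]
grip_width: 0.0141
grasp_force: 25.0
```

drive_tool --moves '[0,0,-1,0,8,0,0,-2.5,0,8,0,0,-3.5,0,8]'

```text
time_s: 21.78
tool_pos: [0.5963, -0.2036, 0.2323]
tool_rot: [179.8, 0.0, 59.8]
force: [0.2, -0.2, -0.1]
grip_width: 0.0136
grasp_force: 25.0
```

```bash
python3 - <<'E'
from h import *
plan(.4332,.1036,.22,85.4)
E
```

```text
t 21.77 pos [ 0.5963 -0.2036  0.2323] yaw 59.82 -> shift [ 4.589 -7.385  0.307] turn -2.56 alt 15.44 q1,q7 [ 37. -19.] F [ 0.2 -0.2 -0.1]
```

drive_tool --moves '[4.5,-7.2,0.2,-2.55,8,4.5,-7.2,0.2,-2.55,8,4.5,-7.2,0.2,-2.55,8,4.5,-7.2,0.2,-2.55,8,4.5,-7.2,0.2,-2.55,8]'

```text
time_s: 22.4
tool_pos: [0.4487, 0.0744, 0.2218]
tool_rot: [180.0, 0.1, 85.3]
force: [0.2, 1.2, 0.5]
grip_width: 0.0139
grasp_force: 25.0
```

```bash
python3 - <<'E'
from h import *
plan(.4332,.1036,.22,85.4)
E
```

```text
t 22.4 pos [0.4487 0.0744 0.2218] yaw 85.31 -> shift [ 0.695 -0.445  0.045] turn -0.01 alt 17.99 q1,q7 [ 30. -14.] F [0.2 1.2 0.5]
```

drive_tool --moves '[0.3,-0.2,0,0,8,0.3,-0.2,0,0,8,0.3,-0.2,0,0,8]'

```text
time_s: 22.78
tool_pos: [0.4436, 0.0836, 0.2218]
tool_rot: [180.0, 0.0, 85.2]
force: [-0.4, 0.1, -1.9]
grip_width: 0.0138
grasp_force: 25.0
```

```bash
python3 - <<'E'
from h import *
im,C=trayview("w9.png")
m=lambda: None
showrects(rects(C,.11,.17,(-.05,.05,-.05,.05),40),im)
E
```

```text
pos [0.4436 0.0836 0.2217] yaw 85.14
rim in tool-aligned mm (fwd,left): [ 60.7 -33. ] [195. 152.] 0.3 fwd [-36.  157.5] left [-108.4   42.8]
lid z -0.0057 fwd [0.0015 0.0237] left [-0.0192  0.0208] 1965
lid56
c [ 0.1061 -0.0565] size [81. 81.] longdir 90.3 n 7440 rgb [180 120  75]
c [0.0875 0.015 ] size [81. 39.] longdir 0.2 n 3216 rgb [176 179 179]
c [ 0.0374 -0.0562] size [81. 39.] longdir 89.9 n 2839 rgb [222 224 224]
top84
c [ 0.1058 -0.0564] size [24. 12.] longdir 2.1 n 444 rgb [183 119  71]
c [0.0873 0.0148] size [11. 22.] longdir 90.0 n 391 rgb [223 224 223]
c [ 0.0374 -0.0559] size [12. 22.] longdir 179.2 n 365 rgb [221 223 223]
```

View pics/w9.png

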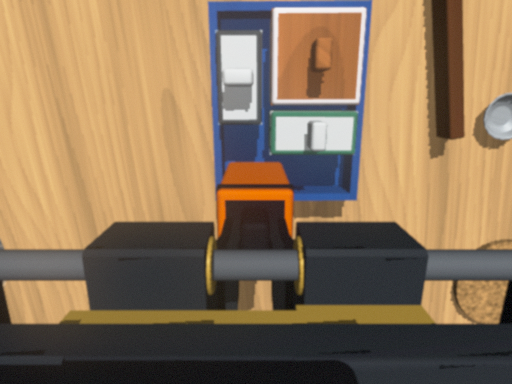

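drive_tool --moves '[0.44,-0.26,0,0,8,0.44,-0.26,0.8,0,8,0.44,-0.26,1.6,0,8,0.44,-0.26,1.6,0,8,0.44,-0.26,1.6,0,8]'

```text
time_s: 23.45
tool_pos: [0.4345, 0.1043, 0.1588]
tool_rot: [179.9, 0.0, 85.3]
force: [0.9, 0.8, -0.8]
grip_width: 0.0138
grasp_force: 25.0
```

```bash
python3 - <<'E'
from h import *
trayview()
E
```

```text
pos [0.4348 0.1042 0.1592] yaw 85.32
rim in tool-aligned mm (fwd,left): [ 42.8 -43.6] [191. 152.] 0.3 fwd [-35.5 137.8] left [-119.3   32.3]
lid z -0.0061 fwd [0.0016 0.0238] left [-0.0189  0.0211] 2023
lid56
c [ 0.0864 -0.067 ] size [82. 82.] longdir 90.1 n 11058 rgb [180 119  75]
c [0.0679 0.0043] size [81. 39.] longdir 0.1 n 4741 rgb [190 192 192]
c [ 0.0178 -0.0664] size [82. 40.] longdir 89.9 n 3891 rgb [223 225 224]
top84
c [ 0.0863 -0.0668] size [24. 13.] longdir 0.7 n 753 rgb [181 118  69]
c [0.0677 0.0041] size [23. 11.] longdir 89.9 n 636 rgb [223 224 224]
c [ 0.0179 -0.066 ] size [24. 13.] longdir 0.6 n 637 rgb [221 223 223]
```

drive_tool --moves '[-0.13,0,0,0,8,-0.13,0,0.6,0,8,-0.13,0,1.2,0,8,-0.13,0,1.5,0,8,-0.13,0,1.5,0,8]'

```text
time_s: 24.12
tool_pos: [0.4333, 0.0983, 0.0976]
tool_rot: [-179.9, 0.0, 85.3]
force: [0.3, 0.7, 0.2]
grip_width: 0.0139
grasp_force: 25.0
```

drive_tool --moves '[0,0,0.03,0,8,0,0,0.06,0,32,0,0,0.06,0,32,0,0,-1,0,32,0,0,-2.8,0,32]'

```text
time_s: 24.75
tool_pos: [0.4322, 0.0984, 0.2004]
tool_rot: [-179.8, 0.0, 85.3]
force: [1.2, 0.2, 0.1]
grip_width: 0.0314
grasp_force: 0.0
```

drive_tool --moves '[-1.5,0,-0.5,0,32,-2,0,-0.5,0,32,-2,0,-0.5,0,32]'

```text
time_s: 25.12
tool_pos: [0.4271, 0.0174, 0.2207]
tool_rot: [180.0, 0.1, 85.1]
force: [0.5, 1.0, 0.8]
grip_width: 0.0321
grasp_force: 0.0
```

```bash
python3 - <<'E'
from h import *
im,C=trayview("w10.png")
print("112");showrects(rects(C,.108,.125,(-.1,.2,-.15,.15),30),im)
print("94..");showrects(rects(C,.084,.097,(-.1,.2,-.15,.15),300),im)
print("floor/strips");
# strips from wrist cloud in world coordinates
i,d,K,T=cam("top");W=clean(cloud(d,K,T),.012)
m=(W[...,2]>.02)&(W[...,2]<.04)&(i[...,2]<60)&(W[...,1]>.1)
np.savez("top10.npz",im=i,W=cloud(d,K,T))
print(m.sum())
E
```

```text
pos [0.427  0.019  0.2204] yaw 85.26
rim in tool-aligned mm (fwd,left): [ 93.5 -43.9] [153. 128.] 89.8 fwd [ 29.7 156.3] left [-119.9   31.8]
lid z 0.004 fwd [0.0069 0.0091] left [-0.0233  0.0245] 30
lid56
c [0.1318 0.0035] size [40. 39.] longdir 0.1 n 2045 rgb [133 133 133]
c [ 0.1406 -0.0682] size [22. 81.] longdir 90.0 n 2616 rgb [173 117  74]
c [ 0.1024 -0.0673] size [81. 39.] longdir 89.7 n 3296 rgb [219 221 220]
top84
c [ 0.1022 -0.0671] size [23. 12.] longdir 0.6 n 478 rgb [215 218 218]
c [ 0.0817 -0.0007] size [39. 39.] longdir 89.7 n 1571 rgb [122  68  44]
112
c [ 0.0817 -0.0006] size [23. 12.] longdir 0.1 n 512 rgb [57 48 47]
94..
c [ 0.1022 -0.0671] size [23. 12.] longdir 0.6 n 478 rgb [215 218 218]
c [ 0.0817 -0.0007] size [39. 39.] longdir 89.7 n 1571 rgb [122  68  44]
floor/strips
283
```

View pics/w10.png

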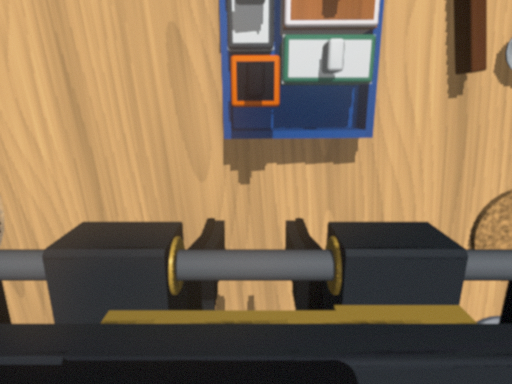

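```bash
python3 - <<'E'
from h import *
for f in ("top0.npz","top10.npz"):
    z=np.load(f);im=z["im"];W=z["W"] if "W" in z else cloud(z["d"],z["K"],z["T"])
    hsv=cv2.cvtColor(im,cv2.COLOR_RGB2HSV).astype(int)
    m=(W[...,2]>.02)&(W[...,2]<.04)&(im.sum(-1)<200)&(W[...,1]>.12)&(W[...,0]>.4)&(hsv[...,0]<25)
    m=cv2.morphologyEx(m.astype(np.uint8),cv2.MORPH_OPEN,np.ones((2,2),np.uint8))
    n,l,st,_=cv2.connectedComponentsWithStats(m);i=1+st[1:,4].argmax();P=W[l==i][:,:2]*1000;P=P[~np.isnan(P[:,0])]
    a=np.radians(5.2);Q=P@np.array([[np.cos(a),-np.sin(a)],[np.sin(a),np.cos(a)]])
    side=Q[(Q[:,1]>np.percentile(Q[:,1],99)-22)];side=side[side[:,0]<np.percentile(Q[:,0],99)-30]
    back=Q[(Q[:,0]>np.percentile(Q[:,0],99)-22)];back=back[back[:,1]<np.percentile(Q[:,1],99)-30]
    ps=np.polyfit(side[:,0],side[:,1],1);pb=np.polyfit(back[:,1],back[:,0],1)
    print(f,len(P),"side slope deg",np.degrees(np.arctan(ps[0])).round(2),"back",-np.degrees(np.arctan(pb[0])).round(2))
    # centre lines of strips are 8 mm outside the inner faces
    A=np.array([[-ps[0],1],[1,-pb[0]]]);b=np.array([ps[1]-8,pb[1]-8]);c=np.linalg.solve(A,b)
    cw=np.array([[np.cos(a),-np.sin(a)],[np.sin(a),np.cos(a)]])@c;print("corner world",cw.round(1),"n",len(side),len(back),"widths",np.ptp(side[:,1]-np.polyval(ps,side[:,0])).round(),np.ptp(back[:,0]-np.polyval(pb,back[:,1])).round())
# tray now: from the wrist view numbers
p=env.get_obs()["tool_pos"];y=np.radians(85.2);ty=np.radians(-4.6)
s=np.array([81.7,-.7])/1000;t=np.array([102.3,-67.2])/1000
E
```

```text
top0.npz 679 side slope deg 0.23 back 0.41
corner world [624.4 341.3] n 282 325 widths 15.0 14.0
top10.npz 658 side slope deg 0.22 back 0.38
corner world [624.2 341.2] n 263 324 widths 15.0 14.0
```

drive_tool --moves '[-0.2,0.4,-0.2,9,40,-0.2,0.4,-0.2,9,40,-0.2,0.4,-0.2,9,40,-0.2,0.4,-0.2,9,40,-0.2,0.4,-0.2,9,40]'

```text
time_s: 25.85
tool_pos: [0.4422, 0.0116, 0.228]
tool_rot: [-180.0, 0.0, 31.4]
force: [0.9, 0.8, 0.0]
grip_width: 0.0397
grasp_force: 0.0
```

drive_tool --moves '[0,0,0,3.8,40,0,0,0,3.8,40,0,0,0,3.8,40,0,0,0,3.8,40]'

```text
time_s: 26.35
tool_pos: [0.4422, 0.0115, 0.228]
tool_rot: [180.0, 0.0, -6.4]
force: [-0.8, -0.2, -0.3]
grip_width: 0.04
grasp_force: 0.0
```

```bash
python3 - <<'E'
from h import *
plan(.5009,.0460,.15,-4.6)
E
```

```text
t 26.35 pos [0.4422 0.0115 0.228 ] yaw -6.45 -> shift [ 1.361 -1.022  1.949] turn -0.18 alt 17.82 q1,q7 [ 42. -96.] F [-0.8 -0.2 -0.3]
```

drive_tool --moves '[1.36,-1.02,0.5,-0.18,40,1.36,-1.02,1.7,-0.18,40,1.36,-1.02,1.7,-0.18,40,1.36,-1.02,1.7,-0.18,40]'

```text
time_s: 26.85
tool_pos: [0.5011, 0.045, 0.1612]
tool_rot: [180.0, -0.0, -4.5]
force: [-0.2, -0.6, 0.2]
grip_width: 0.0402
grasp_force: 0.0
```

```bash
python3 - <<'E'
from h import *
im,C=trayview("w11.png")
plan(.5009,.0460,.028,-4.6)
E
```

```text
pos [0.5016 0.0445 0.1619] yaw -4.56
rim in tool-aligned mm (fwd,left): [-27.7  95.3] [194. 152.] 90.0 fwd [-103.    48.4] left [ -1.5 191.1]
lid z 0.0026 fwd [0.0081 0.0102] left [-0.0275  0.0276] 47
lid56
c [0.0028 0.124 ] size [70. 51.] longdir 0.1 n 4689 rgb [182 121  78]
c [-0.0033  0.0705] size [40. 81.] longdir 179.5 n 3416 rgb [227 229 229]
top84
c [-0.0022  0.1383] size [12. 23.] longdir 90.1 n 567 rgb [182 120  71]
c [-0.003   0.0702] size [23. 12.] longdir 89.6 n 592 rgb [224 226 226]
c [-0.081   0.0329] size [ 6. 19.] longdir 175.1 n 172 rgb [136  70  24]
t 26.9 pos [0.5016 0.0445 0.1619] yaw -4.56 -> shift [-0.02  -0.036  3.347] turn 0.0 alt -18.0 q1,q7 [  38. -107.] F [0.4 0.8 0.2]
```

drive_tool --moves '[0,-0.05,1.2,0,40,0,-0.05,2.4,0,40,0,-0.05,3.3,0,40,0,-0.05,3.3,0,40,0,-0.05,3.3,0,3]' --squeeze 50

```text
time_s: 27.52
tool_pos: [0.5029, 0.0459, 0.0307]
tool_rot: [179.9, -0.2, -4.6]
force: [0.5, 0.6, 0.7]
grip_width: 0.0354
grasp_force: 0.0
```

drive_tool --moves '[0,0,0,0,3,0,0,0,0,3,0,0,0,0,3,0,0,0,0,3]'

```text
time_s: 28.02
tool_pos: [0.5015, 0.0462, 0.0289]
tool_rot: [180.0, -0.1, -4.6]
force: [-1.0, 0.5, 5.3]
grip_width: 0.0073
grasp_force: 50.0
```

```bash
python3 - <<'E'
from h import *
plan(.5009,.0460,.028,-4.6)
E
```

```text
t 28.02 pos [0.5015 0.0462 0.0289] yaw -4.58 -> shift [-0.015  0.006  0.024] turn 0.0 alt -18.0 q1,q7 [  34. -115.] F [-1.   0.5  5.3]
```

drive_tool --moves '[0.1,-0.12,0,-0.05,3,0.27,-0.33,0,-0.15,3,0.47,-0.57,0,-0.25,3,0.68,-0.82,0,-0.36,3,0.88,-1.06,0,-0.47,3]' --squeeze 60

```text
time_s: 28.65
tool_pos: [0.5386, 0.0812, 0.0289]
tool_rot: [179.5, 0.2, 0.1]
force: [-7.0, -10.2, 15.2]
grip_width: 0.0072
grasp_force: 60.6
```

drive_tool --moves '[0.2,-0.25,0,-0.1,3,0.4,-0.5,0,-0.2,3,0.6,-0.72,0,-0.32,3,0.72,-0.9,0,-0.45,3,0.78,-0.96,0,-0.54,3]'

```text
time_s: 29.28
tool_pos: [0.57, 0.1196, 0.0289]
tool_rot: [179.5, 0.2, 5.5]
force: [-8.4, -10.4, 16.7]
grip_width: 0.0072
grasp_force: 60.2
```

```bash
python3 - <<'E'
from h import *
im,C=trayview("w12.png")
plan(.5938,.1434,.028,5.5)
i,d,K,T=cam("top");np.savez("top12.npz",im=i,W=cloud(d,K,T))
W=cloud(d,K,T);hsv=cv2.cvtColor(i,cv2.COLOR_RGB2HSV)
b=(hsv[...,0]>100)&(hsv[...,0]<125)&(hsv[...,1]>120)&(W[...,2]>.033)&(W[...,2]<.05)
P=W[b][:,:2]*1000;r=cv2.minAreaRect(P.astype(np.float32));print("top rim",r,len(P));print(cv2.boxPoints(r).round(1))
E
```

```text
pos [0.5701 0.1197 0.0289] yaw 5.53
rim in tool-aligned mm (fwd,left): [ 5.1 56.4] [ 86. 121.] 1.1 fwd [-35.1  48.7] left [ -3.8 116.2]
lid z -0.0287 fwd [-0.0016  0.0595] left [-0.0591  0.0556] 15541
lid56
c [0.0231 0.0693] size [28. 42.] longdir 90.6 n 5782 rgb [243 244 245]
c [0.0215 0.1015] size [11. 31.] longdir 179.4 n 1960 rgb [175 135 130]
c [ 0.0094 -0.0085] size [2. 6.] longdir 115.9 n 127 rgb [36 34 34]
c [0.0091 0.0071] size [7. 2.] longdir 73.2 n 121 rgb [30 31 36]
c [-0.0158  0.1055] size [12. 22.] longdir 153.9 n 821 rgb [194 132  81]
top84
c [-0.0016  0.069 ] size [ 8. 25.] longdir 92.9 n 1375 rgb [137 138 136]
t 29.32 pos [0.5701 0.1197 0.0289] yaw 5.53 -> shift [ 0.648 -0.532  0.023] turn 0.0 alt -18.0 q1,q7 [  23. -116.] F [-6.3 -8.1 13.9]
top rim ((526.974853515625, 238.85421752929688), (152.19117736816406, 141.6927032470703), 6.997037410736084) 188
[[442.8 299.9]
 [460.1 159.3]
 [611.1 177.8]
 [593.9 318.4]]
```

drive_tool --moves '[0.12,-0.1,-0.01,0,3,0.27,-0.2,-0.02,0,3,0.42,-0.32,-0.02,0,3,0.54,-0.42,-0.02,0,3,0.6,-0.47,-0.02,0,3]'

```text
time_s: 30.0
tool_pos: [0.5915, 0.1423, 0.029]
tool_rot: [179.7, 0.3, 5.6]
force: [-6.5, -5.5, 9.8]
grip_width: 0.0076
grasp_force: 60.5
```

drive_tool --moves '[0.03,-0.03,0,0,3,0.06,-0.06,0,0,3,0.06,-0.06,0,0,3]'

```text
time_s: 30.38
tool_pos: [0.5936, 0.1445, 0.029]
tool_rot: [179.7, 0.2, 5.5]
force: [-5.0, -5.4, 7.2]
grip_width: 0.0074
grasp_force: 60.5
```

```bash
cat >> h.py <<'E'
def topcheck(f=None):
    i,d,K,T=cam("top");W=cloud(d,K,T)
    if f: save(f,i)
    a=np.radians(5.5);D=W[...,:2]*1000-np.array([624.3,341.3])
    V=np.dstack([D[...,0]*np.cos(a)+D[...,1]*np.sin(a),-D[...,0]*np.sin(a)+D[...,1]*np.cos(a),W[...,2]])
    hsv=cv2.cvtColor(i,cv2.COLOR_RGB2HSV);b=(hsv[...,0]>100)&(hsv[...,0]<125)&(hsv[...,1]>110)&(V[...,2]>.033)&(V[...,2]<.05)
    P=V[b];print("blue rim in corner frame: x",np.percentile(P[:,0],[1,99]).round(1),"y",np.percentile(P[:,1],[1,99]).round(1),len(P))
    for lo,hi in((-190,-150),(-150,-100),(-100,-50),(-50,0)):
        q=P[(P[:,1]>lo)&(P[:,1]<hi)];q=q[q[:,0]>-40]
        if len(q)>2:print(" far wall y",lo,hi,"max x",q[:,0].max().round(1),"mean",q[:,0].mean().round(1),len(q))
    for lo,hi in((-150,-110),(-110,-70),(-70,-30)):
        q=P[(P[:,0]>lo)&(P[:,0]<hi)];q=q[q[:,1]>-40]
        if len(q)>2:print(" left wall x",lo,hi,"max y",q[:,1].max().round(1),"mean",q[:,1].mean().round(1),len(q))
E
python3 - <<'E'
from h import *
plan(.5938,.1434,.028,5.5);topcheck()
E
```

```text
t 30.38 pos [0.5936 0.1445 0.029 ] yaw 5.54 -> shift [0.002 0.027 0.024] turn 0.0 alt -18.0 q1,q7 [  19. -118.] F [-5.  -5.4  7.2]
blue rim in corner frame: x [-161.6   -8.2] y [-143.6    2.6] 201
 far wall y -100 -50 max x -8.2 mean -9.1 5
 far wall y -50 0 max x -8.0 mean -11.4 25
 left wall x -150 -110 max y 0.8 mean -5.6 35
 left wall x -110 -70 max y 0.9 mean -3.2 22
 left wall x -70 -30 max y 2.7 mean -0.2 17
```

drive_tool --moves '[0.05,-0.02,0,0,3,0.1,-0.04,0,0,3,0.15,-0.06,0,0,3,0.2,-0.06,0,0,3,0.2,-0.06,0,0,3]'

```text
time_s: 31.05
tool_pos: [0.5973, 0.1443, 0.0289]
tool_rot: [179.3, 0.8, 5.5]
force: [-16.5, -13.3, 20.2]
grip_width: 0.0075
grasp_force: 61.1
```

```bash
python3 - <<'E'
from h import *
plan(.5938,.1434,.028,5.5);topcheck()
E
```

```text
t 31.05 pos [0.5973 0.1443 0.0289] yaw 5.5 -> shift [-0.088  0.013  0.023] turn 0.0 alt -18.0 q1,q7 [  19. -119.] F [-16.5 -13.3  20.2]
blue rim in corner frame: x [-161.4   -7.3] y [-144.7    2.4] 203
 far wall y -100 -50 max x -6.1 mean -8.1 5
 far wall y -50 0 max x -7.4 mean -13.6 29
 left wall x -150 -110 max y -2.7 mean -7.8 36
 left wall x -110 -70 max y 1.2 mean -4.2 26
 left wall x -70 -30 max y 1.4 mean -1.3 19
```

drive_tool --moves '[-0.1,0.02,0,0,3,-0.1,0.02,0,0,30,-0.1,0.02,0,0,30,-0.1,0.02,-1.5,0,30,-0.1,0.02,-3,0,30]'

```text
time_s: 31.72
tool_pos: [0.5982, 0.1503, 0.1496]
tool_rot: [-180.0, 0.1, 5.6]
force: [1.5, -0.5, -0.0]
grip_width: 0.0291
grasp_force: 0.0
```

drive_tool --moves '[-2.2,-1.0,-2,0,30,-2.5,-1.2,-2.5,0,30,-2.5,-1.2,-2.5,0,30,-2.5,-1.2,-2.5,0,30]'

```text
time_s: 32.22
tool_pos: [0.4946, 0.1895, 0.2506]
tool_rot: [179.9, -0.2, 5.7]
force: [-0.2, -0.1, 0.1]
grip_width: 0.0302
grasp_force: 0.0
```

```bash
cat >> h.py <<'E'
def flush(png=None):
    im,d,K,T=cam("wrist")
    if png: save(png,im)
    W=cloud(d,K,T);a=np.radians(5.5);D=W[...,:2]*1000-np.array([625.2,339.3])
    V=np.dstack([D[...,0]*np.cos(a)+D[...,1]*np.sin(a),-D[...,0]*np.sin(a)+D[...,1]*np.cos(a),W[...,2]]);C=clean(V,.006)
    hsv=cv2.cvtColor(im,cv2.COLOR_RGB2HSV);blue=(hsv[...,0]>100)&(hsv[...,0]<125)&(hsv[...,1]>110)
    rim=C[blue&(C[...,2]>.034)&(C[...,2]<.046)]
    r=cv2.minAreaRect(rim[:,:2].astype(np.float32));print("rim rect",np.round(r[0],1),np.round(r[1]),round(r[2],2))
    st=C[(~blue)&(C[...,2]>.024)&(C[...,2]<.036)&(hsv[...,2]<110)]
    def edge(P,ax,lo,hi,fn,band):
        o=1-ax;out=[]
        for k in np.arange(lo,hi,8):
            q=P[(P[:,o]>k)&(P[:,o]<k+8)&(P[:,ax]>band[0])&(P[:,ax]<band[1])]
            if len(q)>4: out.append((k+4,fn(q[:,ax])))
        if len(out)<3: return None
        out=np.array(out);p=np.polyfit(out[:,0],out[:,1],1);return np.round([p[0]*57.3,np.polyval(p,lo),np.polyval(p,hi)],2),len(out),np.round(np.std(out[:,1]-np.polyval(p,out[:,0])),2)
    mx=lambda v:np.percentile(v,97);mn=lambda v:np.percentile(v,3)
    print("far face tray",edge(rim,0,-190,-8,mx,(-25,10)));print("back strip",edge(st,0,-230,-8,mn,(-12,30)))
    print("left face tray",edge(rim,1,-150,-8,mx,(-25,10)));print("side strip",edge(st,1,-190,-8,mn,(-12,30)))
E
python3 - <<'E'
from h import *
print(env.get_obs()["tool_pos"]);flush("w13.png")
E
```

```text
[0.49459276 0.18951866 0.2505651 ]
rim rect [-79.5 -99.8] [152. 194.] 3.36
far face tray (array([-3.32,  1.32, -9.23]), 23, np.float64(0.21))
back strip (array([0.03, 5.  , 5.1 ]), 27, np.float64(0.25))
left face tray (array([ 3.21, -7.12,  0.82]), 18, np.float64(0.4))
side strip (array([-0.22,  2.92,  2.23]), 13, np.float64(0.22))
```

View pics/w13.png

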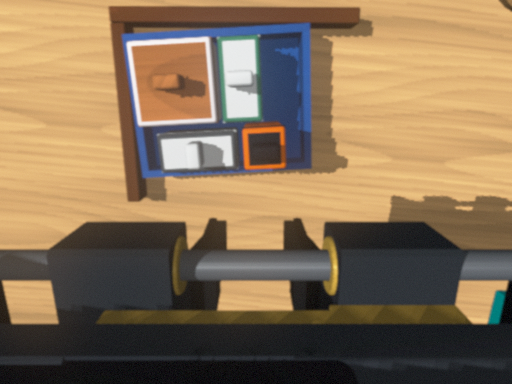

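The view shows the tray at (125-310, 25-177) near the corner, turned about 3° against it, with all four canisters standing. I'll push the left part of the near wall with closed fingers.

drive_tool --moves '[-1,-1.5,0,-9,0,-1,-1.5,0,-9,0,-1,-1.5,0,-9,0,-1,-1.5,0,-9,0,-1,-1.5,0,-9,0]'

```text
time_s: 32.9
tool_pos: [0.4497, 0.2427, 0.2473]
tool_rot: [-179.9, 0.1, 59.5]
force: [-0.2, -0.6, -0.4]
grip_width: 0.0009
grasp_force: 0.0
```

drive_tool --moves '[0,0,0,-3.7,0,0,0,0,-3.7,0,0,0,0,-3.7,0,0,0,0,-3.7,0,0,0,0,-3.7,0]'

```text
time_s: 33.52
tool_pos: [0.4496, 0.2428, 0.2477]
tool_rot: [-179.9, -0.0, 96.1]
force: [-0.8, 0.4, -0.1]
grip_width: 0.0005
grasp_force: 0.0
```

```bash
python3 - <<'E'
from h import *
plan(.4462,.2578,.03,95.5)
E
```

```text
t 33.52 pos [0.4496 0.2428 0.2477] yaw 96.09 -> shift [ 0.382 -0.044  5.442] turn 0.06 alt -17.94 q1,q7 [ 31. -29.] F [-0.8  0.4 -0.1]
```

drive_tool --moves '[0.38,-0.2,0,0,0,0.38,-0.2,1.5,0,0,0.38,-0.2,3,0,0,0.38,-0.2,4.3,0,0,0.38,-0.2,5.4,0,0]'

```text
time_s: 34.15
tool_pos: [0.4381, 0.2585, 0.0307]
tool_rot: [-179.9, 0.0, 96.2]
force: [0.2, -0.4, -0.3]
grip_width: 0.0003
grasp_force: 0.0
```

drive_tool --moves '[0,0.15,0,0,0,0,0.3,0,0,0,0,0.45,0,0,0,0,0.5,0,0,0,0,0.5,0,0,0]'

```text
time_s: 34.78
tool_pos: [0.4599, 0.26, 0.0337]
tool_rot: [179.9, 0.0, 96.2]
force: [-0.4, -0.6, 0.2]
grip_width: 0.0005
grasp_force: 0.0
```

```bash
python3 - <<'E'
from h import *
plan(.4462,.2578,.03,95.5)
E
```

```text
t 34.77 pos [0.4599 0.26   0.0337] yaw 96.18 -> shift [-0.019 -0.347  0.092] turn 0.07 alt -17.93 q1,q7 [ 17. -45.] F [-0.4 -0.6  0.2]
```

drive_tool --moves '[0,0.08,0.08,0,0,0,0.16,0.08,0,0,0,0.24,0.08,0,0,0,0.3,0.08,0,0,0,0.3,0.08,0,0]'

```text
time_s: 35.4
tool_pos: [0.4691, 0.262, 0.0293]
tool_rot: [-179.8, 0.0, 96.3]
force: [-5.4, 0.5, 2.6]
grip_width: 0.0005
grasp_force: 2.5
```

drive_tool --moves '[0,0.08,0,0,0,0,0.15,0,0,0,0,0.15,0,0,0]'

```text
time_s: 35.78
tool_pos: [0.4729, 0.2641, 0.0294]
tool_rot: [-179.6, -0.1, 96.4]
force: [-10.1, 2.6, 4.5]
grip_width: 0.0002
grasp_force: 4.5
```

```bash
python3 - <<'E'
from h import *
plan(.4462,.2578,.03,95.5);topcheck()
E
```

```text
t 35.77 pos [0.4729 0.2641 0.0294] yaw 96.35 -> shift [-0.082 -0.682 -0.016] turn 0.09 alt -17.91 q1,q7 [ 16. -45.] F [-10.1   2.6   4.5]
blue rim in corner frame: x [-148.8    3.4] y [-197.7   -1.3] 313
 far wall y -190 -150 max x 3.7 mean -1.9 38
 far wall y -150 -100 max x 3.2 mean -0.4 25
 far wall y -100 -50 max x 1.7 mean 0.4 15
 far wall y -50 0 max x 3.5 mean -9.0 42
 left wall x -70 -30 max y -1.7 mean -3.8 14
```

drive_tool --moves '[0,0.08,0,0,0,0,0.15,0,0,0,0,0.2,0,0,0,0,0.2,0,0,0]'

```text
time_s: 36.33
tool_pos: [0.4742, 0.2646, 0.0285]
tool_rot: [-178.9, 0.1, 96.4]
force: [-24.0, -0.7, 15.3]
grip_width: 0.0002
grasp_force: 11.9
```

drive_tool --moves '[0,-0.5,0,0,0,0,-1,0,0,0,0,-1,-1.5,0,0,0,-1,-3.0,0,0,0,-1,-4.5,0,0]'

```text
time_s: 36.95
tool_pos: [0.4455, 0.2584, 0.2116]
tool_rot: [180.0, 0.1, 96.2]
force: [1.0, 0.5, -0.3]
grip_width: 0.0007
grasp_force: 0.0
```

drive_tool --moves '[-2.5,0,-1,4,0,-2.5,0.5,-1,4,0,-2.5,0.5,-1,4,0,-2.5,0.5,-1,4,0,-2.5,0.5,-1,4,0]'

```text
time_s: 37.58
tool_pos: [0.4763, 0.1612, 0.2499]
tool_rot: [179.9, 0.0, 56.3]
force: [0.1, -0.2, -1.0]
grip_width: 0.0004
grasp_force: 0.0
```

```bash
python3 - <<'E'
from h import *
plan(.4946,.1895,.25,5.5);flush()
E
```

```text
t 37.58 pos [0.4763 0.1612 0.2499] yaw 56.3 -> shift [ 0.842 -0.013 -0.002] turn 5.08 alt -12.92 q1,q7 [ 39. -57.] F [ 0.1 -0.2 -1. ]
rim rect [ -72.2 -100.6] [194. 152.] 89.88
far face tray (array([0.32, 2.67, 3.67]), 13, np.float64(0.19))
back strip (array([ 2.  ,  5.99, 13.75]), 18, np.float64(1.35))
left face tray (array([-1.41, -4.03, -7.52]), 8, np.float64(0.84))
side strip (array([-0.37,  3.32,  2.16]), 11, np.float64(0.14))
```

drive_tool --moves '[1,2,0,-4,0,1,2,0,-4,0,1,2,0,-4,0,1,2,0,-4,0,1,2,0,-4,0]'

```text
time_s: 38.25
tool_pos: [0.5649, 0.1503, 0.2495]
tool_rot: [-180.0, -0.0, 96.3]
force: [-0.1, 0.0, -0.2]
grip_width: 0.0004
grasp_force: 0.0
```

```bash
python3 - <<'E'
from h import *
plan(.5749,.1104,.022,95.5);flush()
E
```

```text
t 38.25 pos [0.5649 0.1503 0.2495] yaw 96.26 -> shift [-1.018  0.141  5.687] turn 0.08 alt -17.92 q1,q7 [ 36. -26.] F [-0.1  0.  -0.2]
rim rect [ -72.3 -106.4] [184. 152.] 89.96
far face tray (array([0.32, 2.71, 3.71]), 22, np.float64(0.21))
back strip (array([0.63, 6.77, 9.22]), 28, np.float64(0.94))
left face tray None
side strip None
```

drive_tool --moves '[-1.1,0.14,0.5,0,0,-1.1,0.14,2,0,0,-1.1,0.14,3.5,0,0,-1.1,0.14,4.8,0,0,-1.1,0.14,5.6,0,0]'

```text
time_s: 38.92
tool_pos: [0.5737, 0.106, 0.0231]
tool_rot: [-179.8, 0.1, 96.1]
force: [0.1, 0.1, 0.8]
grip_width: 0.0007
grasp_force: 0.0
```

drive_tool --moves '[0.15,0,0,0,0,0.3,0,0,0,0,0.4,0,0,0,0,0.48,0,0,0,0,0.48,0,0,0,0]'

```text
time_s: 39.55
tool_pos: [0.5746, 0.1241, 0.0271]
tool_rot: [179.9, 0.2, 96.1]
force: [0.9, -4.6, 3.2]
grip_width: 0.0005
grasp_force: 2.4
```

drive_tool --moves '[0.05,0,0,0,0,0.1,0,0,0,0,0.15,0,0,0,0,0.15,0,0,0,0]'

```text
time_s: 40.05
tool_pos: [0.574, 0.1292, 0.0268]
tool_rot: [179.9, 0.3, 96.1]
force: [1.1, -6.3, 4.9]
grip_width: 0.0003
grasp_force: 3.2
```

drive_tool --moves '[0.05,0,0,0,0,0.1,0,0,0,0,0.15,0,0,0,0,0.2,0,0,0,0,0.2,0,0,0,0]'

```text
time_s: 40.67
tool_pos: [0.574, 0.1295, 0.0269]
tool_rot: [-180.0, 0.9, 95.8]
force: [-1.0, -18.7, 12.2]
grip_width: 0.0004
grasp_force: 9.6
```

drive_tool --moves '[-0.5,0,0,0,0,-1,0,0,0,0,-1.2,0,-1.5,0,0,-1.2,0,-3.0,0,0,-1.2,0,-4.5,0,0]'

```text
time_s: 41.3
tool_pos: [0.5764, 0.0922, 0.2074]
tool_rot: [-180.0, -0.0, 96.2]
force: [-0.1, 0.3, 0.5]
grip_width: 0.0007
grasp_force: 0.0
```

drive_tool --moves '[1.5,-1.8,-1.2,5,0,1.5,-1.8,-1.2,5,0,1.5,-1.8,-1.2,5,0,1.5,-1.8,-1.2,5,0,1.5,-1.8,-1.2,5,0]'

```text
time_s: 41.92
tool_pos: [0.4984, 0.1443, 0.2536]
tool_rot: [180.0, 0.0, 46.0]
force: [-0.2, 0.4, -0.6]
grip_width: 0.0005
grasp_force: 0.0
```

drive_tool --moves '[0,0,0,3.8,0,0,0,0,3.8,0,0,0,0,3.8,0,0,0,0,3.8,0,0,0,0,3.8,0]'

```text
time_s: 42.55
tool_pos: [0.4984, 0.1444, 0.2535]
tool_rot: [-180.0, 0.0, 8.3]
force: [0.5, 0.4, 0.7]
grip_width: 0.0002
grasp_force: 0.0
```

```bash
python3 - <<'E'
from h import *
plan(.4946,.1895,.25,5.5);flush("w14.png")
E
```

```text
t 42.55 pos [0.4984 0.1444 0.2535] yaw 8.32 -> shift [ 0.069 -1.131  0.088] turn 0.28 alt -17.72 q1,q7 [  39. -105.] F [0.5 0.4 0.7]
rim rect [-72.4 -95.2] [194. 152.] 89.86
far face tray (array([0.13, 3.01, 3.42]), 23, np.float64(0.19))
back strip (array([ 2.7 ,  5.12, 15.58]), 14, np.float64(3.11))
left face tray (array([-0.35,  1.12,  0.25]), 8, np.float64(0.26))
side strip (array([ 2.5 , -1.85,  6.09]), 13, np.float64(4.91))
```

```bash
python3 - <<'E'
from h import *
im,d,K,T=cam("wrist");W=clean(cloud(d,K,T))
for r in rects(W,.055,.069,(.42,.66,.1,.36),200)+rects(W,.083,.098,(.42,.66,.1,.36),700):
    P=W[r[3]];P=P[~np.isnan(P[:,0])];c=np.linalg.lstsq(np.c_[P[:,:2],np.ones(len(P))],P[:,2],rcond=None)[0]
    print(r[0].round(3),np.round(r[1]),"z",np.median(P[:,2]).round(4),"tilt rad",np.hypot(c[0],c[1]).round(3),np.median(im[r[3]],0))
o=env.get_obs();print(o["time_s"],o["force"].round(1))
z=np.load("top0.npz");i,d,K,T=cam("top")
for n,(u,v) in dict(jar=(389,241),funnel=(312,138),trivet=(263,131),spoon=(199,137)).items():
    a=z["im"][v-14:v+14,u-14:u+14].astype(int);b=i[v-14:v+14,u-14:u+14].astype(int);print(n,abs(a-b).mean().round(1))
E
```

```text
[0.582 0.283] [81. 82.] z 0.0625 tilt rad 0.009 [191. 127.  80.]
[0.587 0.215] [81. 39.] z 0.0624 tilt rad 0.018 [230. 232. 232.]
[0.512 0.259] [39. 81.] z 0.0624 tilt rad 0.005 [170. 172. 171.]
[0.523 0.188] [39. 39.] z 0.0902 tilt rad 0.009 [140.  77.  48.]
42.65 [ 0.6  0.1 -0.8]
jar 7.1
funnel 5.6
trivet 6.1
spoon 7.1
```

```bash
python3 -c "
from cell import env
print(env.sign_off())"
```

```text
the job is handed in; nothing more can be done
None
```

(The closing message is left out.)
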